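Clamp, load and cover a mill jar

ROBOT

A 6-joint arm with a two-finger parallel gripper is mounted at the origin on the work surface. World frame = base frame: x ahead of the robot, y to its left, z up, the work surface at z = 0. Lengths are in mm, angles in degrees, forces in N, time in s.
With the tool pointing down it reaches from about 300 to 850 mm from the base axis. Payload 4.2 kg.
Tool frame: the origin (TCP) lies on the centre line of the jaws, within the pads' length; the fingertips stand 14 mm ahead of it and the grasp point (between the pads) lies 5 mm behind it; z points along the fingers, y is the line along which they close (so a half turn about z gives the same grasp; the last joint's range is limited). The gripper opens to 91 mm and grips with 3 to 60 N. Pads are 32 mm wide; open, the fingers measure 118 mm over their backs; the gripper's body (76 mm by 178 mm) begins 60 mm behind the grasp point.
Start: joints at [71.219, 18.312, 89.639, -0, 72.044, -1.146], TCP at [174.206, 547.994, 196.976] pointing down, gripper open.
Joint ranges: [-177.97, 177.97], [-48.28, 115.42], [12.27, 149.76], [-77.06, 257.06], [2.81, 150.46], [-146.56, 146.56]. Speed limits (degrees/s): [147.25, 147.25, 180, 180, 180, 180].

INTERFACE

Orientations are given as [roll, pitch, yaw] about the fixed x, y, z axes, in that order (R = Rz(yaw) Ry(pitch) Rx(roll)).
In Python, from workcell import env gives the robot as it stands.
- The arm moves only by the tool arm_command, never from a script. Its argument "motion" is a list of rows, each an object with "offset": the shift along the tool's x, y, z in m, a list of three; "spin": the turn about the tool's z in rad. In form: [{"offset": [tx, ty, tz], "spin": spin}, ...]. A call has 1 to 5 rows; each row shifts and turns the commanded pose from where the row before left it, along the tool's axes as they then stand; what a row does not reach is not made up. A row lasts 1/8 s, in which the tool goes at most 62.5 mm and 10.7 degrees, less where a joint would pass 70% of its speed; a pose out of reach is approached as far as the arm can. A call with a gripper value outside its range is refused whole. "jaw" is the finger opening in m, from 0 to 0.0912, set as the call begins (left out, the last holds). The fingers move at their own pace and stop on an object; "newtons" is the grip in N (left out, the last holds). Time passes only in rows, so rows that do not move let the fingers close. It gives the time, the measured TCP pose, the force, the opening and the grip force at its end, in the units of the state.
- env.state(): the state, without advancing time (a new reading comes with each control period).
- env.grab_frame(name): name is "scene" or "top"; returns (picture, depth): 420x560x3 uint8, blue, green, red; 420x560 float32, mm along the optical axis (not along the pixel's ray), 0 where there is no reading.
- env.camera_model(name): a dict with "fx", "fy", "cx", "cy" (pixels), "eye" and "rotation" of the camera in the world. Camera axes: x right, y down, z forward; pixel columns grow to the right and rows downward; lengths in mm; the calibration is good to about 2 mm. A picture is of the moment at which its call begins. camera_model takes no time and is no camera call.
- env.job_done(): hands the job in; it is judged then, once.
Trained networks look in the newest picture that a camera, given by its name, has taken for a name from the list of things; names that differ only in an ending like _2 or _b are one class to them, and where a whole thing is asked for, a point or a joint stands for the part that bears it (a point fixed in the world has none). Each returns a list of dicts, best first, with "score" (0 to 1); they miss things now and then, are a little off and sometimes report something else, mostly with a low value. They report only what shows in the picture. A call takes as long as a camera call. They do not tell look-alikes from the thing itself.
- env.boxes_of(camera, target): "bbox" ([left, top, right, bottom] in pixels, round what is visible of it).
- env.pinpoint(camera, target): "location" ([column, row] in pixels: a listed point, or the origin of a listed thing).
The state is a dict: "time_s": time; "qpos": joint angles; "qvel": joint speeds; "effort": joint torques, N m; "ee_pos": TCP position; "ee_rot": TCP orientation; "force": force on the tool from outside, world axes, zero at the start; "torque": the same for the moment, N m; "gripper_width": finger opening in mm; "gripper_force": force on a finger pad.
Only numpy, scipy, OpenCV 4.12 (cv2) and the standard library are available. Lean on these libraries where they do the work, as an engineer would, in place of code of your own. Each camera call takes 0.05 s, during which the arm holds its last target. There are 200 camera calls.

TASK

Clamp the empty mill jar first: screw the slotted nut clockwise all the way down, about a turn and a bit, leaving its slot lined up with the slot in the stud, and then lay the square locking key in the lined-up slots. After that load every sound grinding cylinder from the black mat well down into the jar, clear of the lid, put every misshapen one (short, chipped or tapered) in the steel dish, and last set the lid on the jar so that it sits level and fully home. Leave the bottles and the beaker alone.

Things in the scene. Friction and masses are not known exactly. Their poses are not given: they have to be found in the camera images.
- nut (a joint): turning of the steel clamp nut on its vertical stud, rad. 0: fully down, its slot in line with the stud's; negative: still to screw down (starts at -7.9 to -6.5, a little over one turn). Grows as the nut turns clockwise seen from above, to a hard stop at +0.35, just past lined-up. Stays where left; takes about 0.1 N m. Nut and the strap under it sink 4 mm a turn
- nut_top (a point): centre of the nut's top, turning and sinking with it; x along the nut's slot. Hexagon 44 mm across flats (51 over corners), 22 high, two flats parallel to the slot; on it, within the hexagon, a crown 6 mm high with a 16 mm wide slot right across. The nut's underside, 28 mm below this point, rests on a strap 32 mm wide, 10 thick, reaching 41 mm behind the stud and 96 towards the jar
- stud_slot (a point): centre of the floor of the slot in the fixed stud's top, on the nut's axis; x along that slot (16 mm wide, 5 deep; stud 26 mm in diameter), z up. With the nut home, the crown's slot floor is 1 mm below this point, crown top and stud top both 5 mm above it; the key lies on this floor and stands 7 mm proud of them
- key_mid (a point): centre of the locking key: a loose plain square steel bar 12 x 12 x 64 mm, lying on the bench; x along its length. It may lie on any of its four long faces. Seated, its centre is 6 mm above stud_slot and its x lies along the stud's slot
- jar_rim (a point): centre of the mouth of the clear plastic jar, at rim height. Jar 96 mm outside, 88 mm inside diameter, inside depth 61 mm; fixed on the aluminium base plate (130 x 260 x 12 mm) 145 mm from the stud; its rim is 82 mm above the bench. Its y axis points from stud to jar
- lid: grey lid lying the right way up on its spigot: spigot 80 mm in diameter and 6 mm deep, on it a disc 104 mm in diameter and 6 mm thick, on it a knob 22 mm in diameter and 22 mm high (top 34 mm above the origin). Origin at the centre of the spigot's underside, z up
- lid_seat (a point): centre of the underside of the lid's disc, 6 mm above lid's origin; lies at jar_rim when the lid is home (the spigot drops inside the jar)
- dish: fixed round steel dish for rejects, 90 mm in diameter at the foot, 104 at the rim, 25 mm high, wall 4 mm, floor 4 mm above the origin; origin at the centre of its underside
- mat: fixed black rubber mat 170 x 250 x 3 mm that the grinding pieces stand on; origin at the centre of its underside
- sound0: white ceramic grinding piece, standing upright at the start; origin at the centre of its underside, z along its axis. Sound: a full cylinder, 28 mm in diameter and 26 mm high. Absent in some starts
- sound1: white ceramic grinding piece, standing upright at the start; origin at the centre of its underside, z along its axis. Sound: a full cylinder, 28 mm in diameter and 26 mm high. Absent in some starts
- sound2: white ceramic grinding piece, standing upright at the start; origin at the centre of its underside, z along its axis. Sound: a full cylinder, 28 mm in diameter and 26 mm high. Absent in some starts
- short: white ceramic grinding piece, standing upright at the start; origin at the centre of its underside, z along its axis. Misshapen: only 14 mm high, 28 mm in diameter. Absent in some starts
- chipped: white ceramic grinding piece, standing upright at the start; origin at the centre of its underside, z along its axis. Misshapen: 28 mm in diameter for the lowest 11 mm; above that only a ragged part is left, from x = -12.5 to +2 mm and 22 mm wide in y, to 26 mm high. Absent in some starts
- tapered: white ceramic grinding piece, standing upright at the start; origin at the centre of its underside, z along its axis. Misshapen: 28 mm in diameter for the lowest 8 mm, then a cone that narrows to 12 mm at the top, 26 mm high. Absent in some starts
- reagent: bystander: white bottle, 56 mm in diameter, 120 mm high; origin under its centre
- sample: bystander: small glass jar, 44 mm in diameter, 55 mm high; origin under its centre
- beaker: bystander: glass beaker, 66 mm in diameter, 80 mm high; origin under its centre
Mind the look-alikes: they are no part of the job. What is shaped like the short but orange is not meant. What is shaped like the sound1 but orange is not meant.

How it is judged:
By the outcome, as a careful person would: the job done as asked, in the order asked, and still so for the second after the job is handed in, with the robot touching nothing.
Of sound0, sound1, sound2 only 2 to 3 are there at a start; the rules pass over those that are not, and their reading is None.
Of short, chipped, tapered only 1 to 2 are there at a start; the rules pass over those that are not, and their reading is None.
At some moment in a run one of sound0, sound1, sound2, short, chipped, tapered, key may be knocked a few centimetres aside while the robot is not near it.
It also fails if it takes over 210 s, if anything falls off the work surface, if the arm or the gripper's body presses on something with over 40 N, if the wrist force passes 120 N, or if a joint passes its speed limit or range.

## Working session

There is one attempt and no reset: what is moved stays moved. The work goes in short steps, Python scripts to look and compute and a tool call to move; the robot and the scene stay as the last step left them, time stands still between calls to the robot, and variables do not carry over. Pictures are saved under pics/ and viewed, at most 14 in all, crops included, and the job is handed in when it is done.

Besides the shell and the picture viewer there is one more tool, called after "Request:" in YAML: its name, and indented under it one key for each argument. arm_command: Moves the arm, as the interface text tells. Its arguments: {"type":"object","properties":{"motion":{"type":"array"},"jaw":{"type":"number"},"newtons":{"type":"number"}},"required":["motion"]}

```bash
ls; mkdir -p pics; cat > h.py <<'E'
import numpy as np, cv2
from workcell import env
from scipy.spatial.transform import Rotation as R
def cam(n):
    m=env.camera_model(n); return m,np.array(m["eye"],float),np.array(m["rotation"],float)
def ray(n,px,z):
    m,e,r=cam(n); d=r@np.array([(px[0]-m["cx"])/m["fx"],(px[1]-m["cy"])/m["fy"],1.]); return e+d*(z-e[2])/d[2]
def cloud(n,D):
    m,e,r=cam(n); v,u=np.mgrid[:D.shape[0],:D.shape[1]]
    P=np.stack([(u-m["cx"])/m["fx"]*D,(v-m["cy"])/m["fy"]*D,D],-1)
    return P@r.T+e
def proj(n,p):
    m,e,r=cam(n); c=r.T@(np.array(p,float)-e); return np.array([m["fx"]*c[0]/c[2]+m["cx"],m["fy"]*c[1]/c[2]+m["cy"]])
E
python3 - <<'E'
from h import *
for n in("scene","top"):
    I,D=env.grab_frame(n); cv2.imwrite(f"pics/{n}0.png",I); np.save(f"{n}0.npy",D)
    m,e,r=cam(n);print(n,m)
    for t in ["nut","nut_top","stud_slot","key_mid","jar_rim","lid","dish","mat","sound0","short","chipped","tapered","reagent","sample","beaker"]:
        try: print(t,[(np.round(d["location"]).tolist(),round(d["score"],2)) for d in env.pinpoint(n,t)][:5])
        except Exception as x: print(t,x)
print(env.state())
E
```

```text
pics
scene {'fx': 413.25060415615485, 'fy': 413.25060415615485, 'cx': 276.7081556772271, 'cy': 209.97727076955192, 'eye': array([1014.08654517,  504.64385359,  785.87748517]), 'rotation': array([-138.28630595,    0.15809755,  138.25427697])}
nut it knows: beaker, chipped, dish, jar_rim, key_mid, lid, lid_seat, mat, nut_top, reagent, sample, short, sound, stud_slot, tapered
nut_top [([235.0, 180.0], 0.54)]
stud_slot [([240.0, 180.0], 0.89), ([387.0, 243.0], 0.67), ([418.0, 316.0], 0.37)]
key_mid [([321.0, 207.0], 0.42)]
jar_rim [([273.0, 208.0], 0.76), ([254.0, 336.0], 0.5), ([381.0, 286.0], 0.46), ([239.0, 175.0], 0.38), ([219.0, 285.0], 0.15)]
lid [([234.0, 136.0], 0.59)]
dish [([235.0, 138.0], 0.69), ([176.0, 228.0], 0.36), ([385.0, 242.0], 0.18)]
mat [([400.0, 275.0], 0.93)]
sound0 [([383.0, 287.0], 0.72), ([389.0, 246.0], 0.64), ([341.0, 298.0], 0.52), ([197.0, 161.0], 0.17)]
short [([397.0, 355.0], 0.66), ([420.0, 315.0], 0.64)]
chipped []
tapered [([439.0, 291.0], 0.42)]
reagent [([256.0, 335.0], 0.85)]
sample [([176.0, 230.0], 0.8)]
beaker [([225.0, 288.0], 0.97)]
top {'fx': 4
[... 939 characters left out ...]
eaker [([261.0, 155.0], 0.75)]
{'time_s': 1.5, 'qpos': array([ 7.12174389e+01,  1.83135654e+01,  8.96406211e+01, -5.22873318e-04,
        7.20414473e+01, -1.14732174e+00]), 'qvel': array([-0.01885469,  0.01756096,  0.03256949,  0.05493052,  0.07599729,
       -0.06607522]), 'effort': array([ 4.18322943e-04, -4.12349188e+01, -2.32224923e+01,  7.26756896e-02,
        3.79152596e-02,  1.50306780e-07]), 'ee_pos': array([174.22214709, 547.99250645, 196.94821127]), 'ee_rot': array([1.79995645e+02, 5.84736462e-04, 1.62364922e+02]), 'force': array([0.07457258, 0.48625294, 0.58702438]), 'torque': array([-0.03827387, -0.02315873,  0.01646238]), 'gripper_force': 0.0, 'gripper_width': 91.36633171943492}
```

```bash
sed -i 's/np.array(m\["rotation"\],float)/R.from_euler("xyz",m["rotation"],degrees=True).as_matrix()/' h.py
python3 - <<'E'
import cv2
I=cv2.imread("pics/top0.png");cv2.imwrite("pics/t0c.png",cv2.resize(I[125:315,110:440],None,fx=2.4,fy=2.4,interpolation=cv2.INTER_CUBIC))
I=cv2.imread("pics/scene0.png");cv2.imwrite("pics/s0c.png",cv2.resize(I[100:390,130:480],None,fx=2.06,fy=2.06,interpolation=cv2.INTER_CUBIC))
E
```

```text
(no output)
```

View pics/t0c.png

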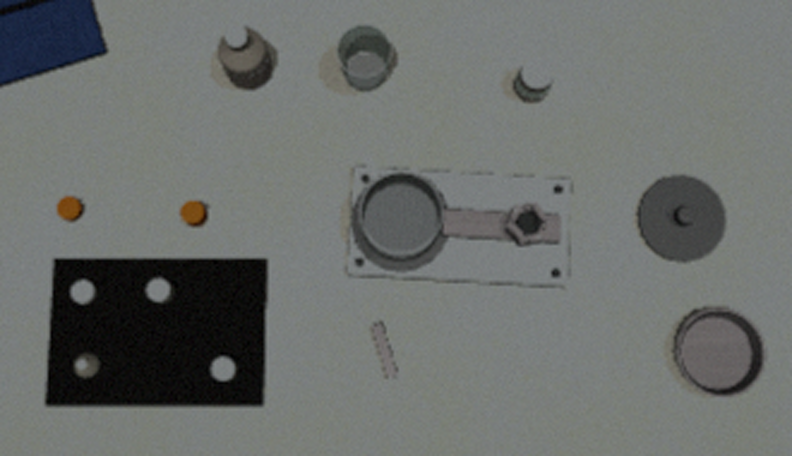

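View pics/s0c.png

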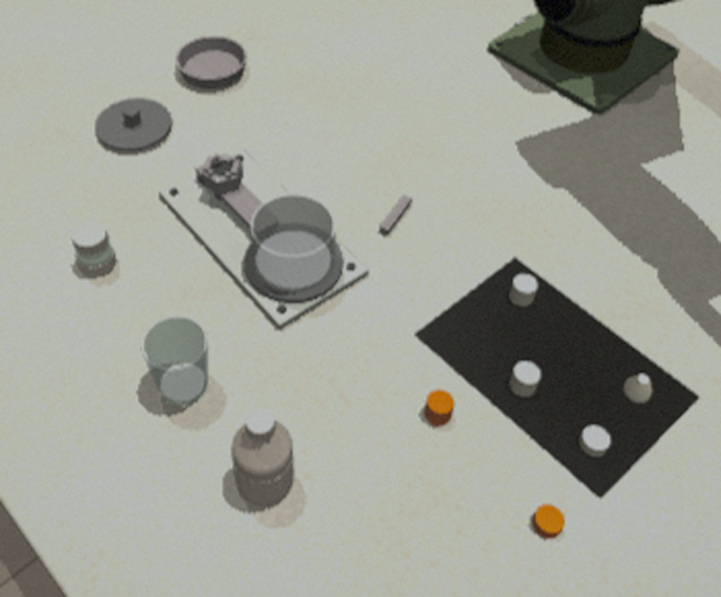

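The top view (full-frame pixels) shows these items:
- **On the mat:** sound cylinders at (202,278) and (176,246), a short one at (144,246) and a tapered one at (146,277).
- **Look-alikes:** orange at (139,212) and (191,213), both off the mat, so I will ignore them.
- **Everything else:** nut at (330,219), key at (270,271), jar at (277,215), lid at (394,216), dish at (409,271).

Next I will measure from the depth data.

```bash
python3 - <<'E'
from h import *
P={n:cloud(n,np.load(f"{n}0.npy")) for n in("top","scene")}
I={n:cv2.imread(f"pics/{n}0.png") for n in P}
t=P["top"]
print("bench",np.median(t[330:380,200:400,2]), np.median(P["scene"][300:320,130:180,2]))
def top(u,v,zlo,zhi,r,nm):
  for n in P:
    c=ray("top",(u,v),20)
    q=P[n].reshape(-1,3); m=(np.hypot(q[:,0]-c[0],q[:,1]-c[1])<r)&(q[:,2]>zlo)&(q[:,2]<zhi)
    q=q[m]
    if len(q)<5: print(nm,n,len(q)); continue
    pts=q[:,:2].astype(np.float32); (cx,cy),rr=cv2.minEnclosingCircle(pts); mr=cv2.minAreaRect(pts)
    print(nm,n,len(q),"med",np.round(np.median(q,0),1),"mid",np.round((q.min(0)+q.max(0))/2,1),"zmax",round(q[:,2].max(),1),"circ",round(cx,1),round(cy,1),round(rr,1),"rect",np.round(mr[0],1),np.round(mr[1],1),round(mr[2],1))
top(202,278,20,60,30,"s_a"); top(176,246,20,60,30,"s_b"); top(144,246,11,60,30,"short"); top(146,277,6,60,30,"taper")
top(330,219,30,80,45,"nut");top(270,271,6,40,50,"key");top(277,215,70,100,70,"jar");top(394,216,8,16,70,"lid");top(394,216,25,50,70,"knob");top(409,271,15,40,70,"dish")
# base plate rect via z 8..16 
q=t.reshape(-1,3);c=ray("top",(305,220),12);m=(abs(q[:,2]-12)<4)&(np.hypot(q[:,0]-c[0],q[:,1]-c[1])<150);print("plate",cv2.minAreaRect(q[m][:,:2].astype(np.float32)))
# key by colour in both
for n,px in(("top",(330,219)),("scene",(236,183))):
  a=I[n][int(px[1])-22:int(px[1])+22,px[0]-30:px[0]+30]; a=cv2.resize(a,(600,440),interpolation=cv2.INTER_CUBIC); cv2.imwrite(f"pics/nut_{n}.png",cv2.convertScaleAbs(a,alpha=1.5))
a=np.vstack([cv2.imread(f"pics/nut_{n}.png") for n in("top","scene")]);cv2.imwrite("pics/nut0.png",cv2.resize(a,(409,600)))
E
```

```text
bench -0.7326239256583449 1.3962675204371635
s_a top 85 med [433.7 229.   28.3] mid [434.8 229.4  28.1] zmax 34.6 circ 434.6 229.6 13.8 rect [434.8 229.3] [27.  24.4] 88.5
s_a scene 120 med [439.5 229.9  29.8] mid [437.3 229.   26.7] zmax 33.4 circ 437.4 227.9 15.1 rect [437.4 228.8] [28.5 27.1] 14.5
s_b top 85 med [525.2 303.8  28.6] mid [526.2 304.1  28.2] zmax 34.3 circ 525.2 304.1 14.0 rect [525.4 303.4] [26.5 25.5] 62.5
s_b scene 144 med [530.4 304.4  29.9] mid [528.2 304.1  26.5] zmax 33.0 circ 528.4 303.5 14.4 rect [528.7 303.8] [26.9 26.8] 43.8
short top 84 med [527.7 393.1  16.5] mid [528.1 388.8  17. ] zmax 22.9 circ 531.1 388.6 20.3 rect [527.3 388.2] [26.3 36. ] 5.5
short scene 152 med [530.3 393.8  17.9] mid [529.7 393.5  16.8] zmax 22.3 circ 529.2 393.4 15.0 rect [529.9 393.2] [28.7 26.1] 30.5
taper top 114 med [442.6 384.4  14.6] mid [444.5 386.4  19.7] zmax 33.4 circ 444.7 385.5 28.3 rect [442.3 384.2] [46.2 53.9] 25.9
taper scene 183 med [451.6 389.3  16.1] mid [441.9 382.8  19.1] zmax 32.2 circ 442.8 385.0 29.3 rect [441.7 382.7] [51.8 55.5] 88.7
nut top 375 med [ 5
[... 1011 characters left out ...]
 [ 602.3 -309. ] [104.3 102.5] 82.1
knob top 48 med [ 599.3 -307.6   32.7] mid [ 599.6 -308.1   31.7] zmax 38.3 circ 600.0 -308.1 10.7 rect [ 599.4 -308.1] [19.5 19.5] 4.6
knob scene 48 med [ 603.2 -306.5   34.3] mid [ 602.9 -307.4   32. ] zmax 37.7 circ 602.0 -308.1 11.3 rect [ 601.2 -308.5] [20.1 18.7] 44.5
dish top 257 med [ 441.2 -356.2   22.6] mid [ 441.  -339.6   22.8] zmax 30.7 circ 440.3 -339.2 52.0 rect [ 440.2 -339.7] [102.1 101.8] 8.2
dish scene 276 med [ 436.5 -348.8   22.9] mid [ 443.  -340.2   22.4] zmax 29.8 circ 441.2 -340.0 54.2 rect [ 443.3 -340.5] [102.  102.1] 13.0
plate ((617.7618408203125, -46.52264404296875), (260.13543701171875, 175.41468811035156), 85.92572784423828)
```

View pics/nut0.png

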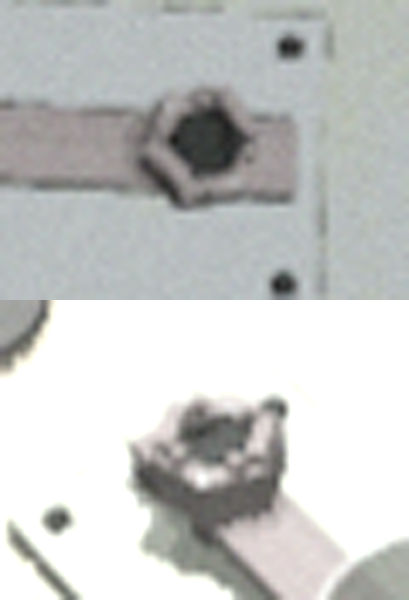

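The nut has a corner pointing roughly toward the lower left in the top crop. Its crown slot is blurry, so I will fit the hexagon angle to the point clouds.

```bash
cat > nutfit.py <<'E'
from h import *
from scipy.optimize import minimize
def fit(P,c0=(589,-120),zc=45):
    q=P.reshape(-1,3); d=np.hypot(q[:,0]-c0[0],q[:,1]-c0[1]); q=q[(d<40)&(q[:,2]>5)]
    hi=q[q[:,2]>zc]; lo=q[q[:,2]<zc-3]
    def sd(p,xy):
        a=p[2]+np.arange(6)*np.pi/3
        return ((xy-p[:2])@np.array([np.cos(a),np.sin(a)])).max(0)-22   # flats normals at p[2]+k60
    def cost(p): return (np.clip(sd(p,hi[:,:2]),0,6)**2).sum()+ (np.clip(-sd(p,lo[:,:2]),0,6)**2).sum()
    best=[]
    for a in np.radians(np.arange(0,60,5)):
        r=minimize(cost,[hi[:,0].mean(),hi[:,1].mean(),a],method="Nelder-Mead",options=dict(xatol=.01,fatol=.01)); best.append((r.fun,r.x[0],r.x[1],np.degrees(r.x[2])%60))
    return sorted(best)[:1],len(hi),len(lo)
if __name__=="__main__":
    for n in("top","scene"):
        for zc in(44,50): print(n,zc,fit(cloud(n,np.load(f"{n}0.npy")),zc=zc))
    for n in("top","scene"):
        P=cloud(n,np.load(f"{n}0.npy")).reshape(-1,3); 
        # strap: z 28..44 between nut and jar
        s=P[(abs(P[:,2]-35)<7)&(P[:,1]>-92)&(P[:,1]<-35)&(abs(P[:,0]-592)<25)]
        print(n,"strap",len(s),np.round(np.median(s,0),1),cv2.fitLine(s[:,:2].astype(np.float32),cv2.DIST_L2,0,.01,.01).ravel())
        k=P[(np.hypot(P[:,0]-589,P[:,1]+120)<24)]; print(np.round(np.percentile(k[:,2],[5,20,40,60,80,95]),1))
E
python3 nutfit.py
```

```text
top 44 ([(np.float64(0.12100668307188546), np.float64(589.9012735761004), np.float64(-119.69859941258817), np.float64(8.389889115887627))], 230, 388)
top 50 ([(np.float64(0.1210439050206534), np.float64(589.9038359337578), np.float64(-119.69407438098571), np.float64(8.389703780516385))], 213, 398)
scene 44 ([(np.float64(3.5520835880377892), np.float64(592.1906289744177), np.float64(-120.27350075721603), np.float64(10.136262642521633))], 275, 326)
scene 50 ([(np.float64(3.3635797893367925), np.float64(592.2523697819777), np.float64(-120.35487564577394), np.float64(10.057896543881345))], 238, 359)
top strap 229 [594.1 -64.5  33.8] [ 1.0837028e-01  9.9411058e-01  5.9371210e+02 -6.3699932e+01]
[11.4 48.7 53.7 56.6 60.1 63.8]
scene strap 169 [600.4 -72.2  36.1] [ 4.6285352e-01  8.8643479e-01  5.9920776e+02 -7.1841492e+01]
[13.4 40.5 54.  57.8 61.3 65. ]
```

Request:
arm_command:
  motion:
    - {"offset": [-0.03, -0.0255, 0], "spin": 0}
    - {"offset": [-0.03, -0.0255, 0], "spin": 0}
    - {"offset": [-0.03, -0.0255, 0], "spin": 0}
    - {"offset": [-0.03, -0.0255, 0], "spin": 0}
    - {"offset": [-0.03, -0.0255, 0], "spin": 0}

```text
time_s: 2.12
ee_pos: [279.1, 380.0, 197.1]
ee_rot: [180.0, 0.0, 162.4]
force: [-0.3, 0.3, -0.5]
gripper_width: 91.1
gripper_force: 0.0
```

Request:
arm_command:
  motion:
    - {"offset": [-0.03, -0.0255, 0], "spin": 0}
    - {"offset": [-0.03, -0.0255, 0], "spin": 0}
    - {"offset": [-0.03, -0.0255, 0], "spin": 0}
    - {"offset": [-0.03, -0.0255, 0], "spin": 0}
    - {"offset": [-0.03, -0.0255, 0], "spin": 0}

```text
time_s: 2.75
ee_pos: [383.5, 213.0, 197.2]
ee_rot: [180.0, 0.0, 162.4]
force: [0.8, 1.1, 0.1]
gripper_width: 91.3
gripper_force: 0.0
```

Request:
arm_command:
  motion:
    - {"offset": [-0.03, -0.0255, 0], "spin": 0}
    - {"offset": [-0.03, -0.0255, 0], "spin": 0}
    - {"offset": [-0.03, -0.0255, 0], "spin": 0}
    - {"offset": [-0.03, -0.0255, 0], "spin": 0}
    - {"offset": [-0.03, -0.0255, 0], "spin": 0}

```text
time_s: 3.38
ee_pos: [487.8, 46.0, 197.1]
ee_rot: [180.0, 0.0, 162.4]
force: [0.3, 0.4, 0.1]
gripper_width: 91.1
gripper_force: 0.0
```

Request:
arm_command:
  motion:
    - {"offset": [-0.03, -0.0255, 0], "spin": 0}
    - {"offset": [-0.03, -0.0255, 0], "spin": 0}
    - {"offset": [-0.03, -0.0255, 0], "spin": 0}
    - {"offset": [-0.03, -0.0255, 0], "spin": 0}
    - {"offset": [-0.03, -0.0255, 0], "spin": 0}

```text
time_s: 4.0
ee_pos: [592.1, -120.9, 197.0]
ee_rot: [180.0, 0.0, 162.4]
force: [0.3, -0.3, 0.6]
gripper_width: 91.2
gripper_force: 0.0
```

Request:
arm_command:
  motion:
    - {"offset": [0, 0, 0], "spin": -0.165}
    - {"offset": [0, 0, 0], "spin": -0.165}
    - {"offset": [0, 0, 0], "spin": -0.165}
    - {"offset": [0, 0, 0], "spin": -0.165}
    - {"offset": [0, 0, 0], "spin": -0.165}

```text
time_s: 4.62
ee_pos: [591.5, -119.8, 196.9]
ee_rot: [180.0, 0.0, -150.1]
force: [0.8, 0.7, -0.3]
gripper_width: 91.2
gripper_force: 0.0
```

Request:
arm_command:
  motion:
    - {"offset": [0, 0, 0], "spin": -0.165}
    - {"offset": [0, 0, 0.02], "spin": 0}
    - {"offset": [0, 0, 0.03], "spin": 0}
    - {"offset": [0, 0, 0.0], "spin": 0}

```text
time_s: 5.12
ee_pos: [589.8, -119.4, 144.8]
ee_rot: [179.8, -0.2, -140.9]
force: [0.1, -0.3, 0.0]
gripper_width: 91.2
gripper_force: 0.0
```

Request:
arm_command:
  motion:
    - {"offset": [0, 0, 0.03], "spin": 0}
    - {"offset": [0, 0, 0.03], "spin": 0}
    - {"offset": [0, 0, 0.02], "spin": 0}
    - {"offset": [0, 0, 0.01], "spin": 0}
    - {"offset": [0, 0, 0], "spin": 0}

```text
time_s: 5.75
ee_pos: [591.9, -119.9, 57.3]
ee_rot: [-180.0, 0.0, -140.9]
force: [0.4, -0.3, -0.7]
gripper_width: 90.8
gripper_force: 0.0
```

Request:
arm_command:
  motion:
    - {"offset": [0, 0, 0], "spin": 0}
    - {"offset": [0, 0, 0], "spin": 0}
    - {"offset": [0, 0, 0], "spin": 0}
    - {"offset": [0, 0, 0], "spin": 0}
    - {"offset": [0, 0, 0], "spin": 0}
  jaw: 0.035
  newtons: 30

```text
time_s: 6.38
ee_pos: [591.5, -119.8, 57.0]
ee_rot: [180.0, 0.0, -140.9]
force: [0.0, 0.3, -0.5]
gripper_width: 44.2
gripper_force: 0.0
```

Request:
arm_command:
  motion:
    - {"offset": [0, 0, 0], "spin": 0}
    - {"offset": [0, 0, 0], "spin": 0}
    - {"offset": [0, 0, 0.0001], "spin": 0.05}
    - {"offset": [0, 0, 0.0001], "spin": 0.1}
    - {"offset": [0, 0, 0.0001], "spin": 0.15}

```text
time_s: 7.0
ee_pos: [591.5, -119.8, 56.6]
ee_rot: [180.0, 0.0, -158.4]
force: [0.4, 0.1, -0.2]
gripper_width: 35.2
gripper_force: 0.0
```

Request:
arm_command:
  motion:
    - {"offset": [0, 0, 0.0001], "spin": 0.16}
    - {"offset": [0, 0, 0.0001], "spin": 0.16}
    - {"offset": [0, 0, 0.0001], "spin": 0.16}
    - {"offset": [0, 0, 0.0001], "spin": 0.16}
    - {"offset": [0, 0, 0.0001], "spin": 0.16}

```text
time_s: 7.62
ee_pos: [591.5, -119.8, 56.1]
ee_rot: [180.0, -0.0, 155.8]
force: [-0.2, 0.1, -0.4]
gripper_width: 34.8
gripper_force: 0.0
```

```bash
python3 - <<'E'
from h import *
I,D=env.grab_frame("scene");cv2.imwrite("pics/s1.png",cv2.resize(I[110:250,160:340],None,fx=4,fy=4,interpolation=cv2.INTER_CUBIC)); np.save("s1.npy",D)
s=env.state();print(s["gripper_width"],s["gripper_force"],s["torque"],s["ee_pos"])
print(proj("scene",s["ee_pos"]))
E
```

```text
34.78609069992869 0.0 [0.02586149 0.01056682 0.04483779] [ 591.49600737 -119.74888603   56.09349608]
[237.6805495  181.42434997]
```

View pics/s1.png

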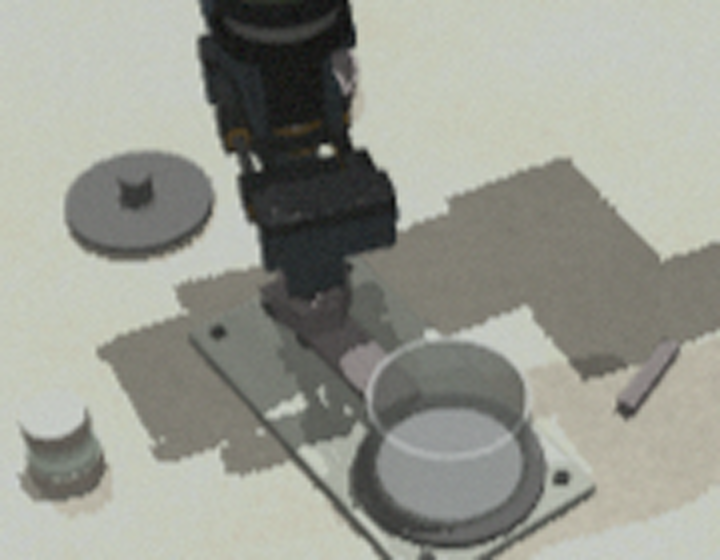

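The fingertips sit above the hexagon, round the crown, and hold nothing: 35 mm is just the width I commanded. I will get the true heights from depth.

```bash
python3 - <<'E'
from h import *
P=cloud("scene",np.load("s1.npy"));P0=cloud("scene",np.load("scene0.npy"));T0=cloud("top",np.load("top0.npy"))
for v in range(166,204,2): print(v,[tuple(np.round(P[v,u]).astype(int).tolist()) for u in(232,238,242)],[tuple(np.round(P0[v,u]).astype(int).tolist()) for u in(232,238,242)])
print(proj("scene",(601,-104,43)),proj("scene",(591,-120,43)),proj("scene",(591,-120,63)))
E
```

```text
166 [(650, -49, 192), (638, -44, 187), (628, -43, 183)] [(534, -225, 3), (522, -212, 4), (513, -207, 2)]
168 [(648, -53, 182), (637, -46, 180), (630, -40, 180)] [(538, -221, 0), (527, -207, 3), (516, -204, -2)]
170 [(649, -53, 177), (634, -52, 168), (626, -48, 166)] [(544, -211, 3), (531, -202, 1), (524, -193, 3)]
172 [(646, -58, 165), (635, -51, 163), (625, -49, 159)] [(548, -207, 0), (537, -194, 2), (527, -188, 1)]
174 [(648, -56, 162), (635, -52, 157), (626, -48, 154)] [(554, -199, 3), (542, -188, 3), (541, -170, 14)]
176 [(647, -58, 154), (605, -96, 100), (595, -94, 96)] [(595, -138, 64), (580, -133, 58), (577, -120, 65)]
178 [(618, -104, 96), (604, -99, 91), (596, -93, 90)] [(599, -133, 64), (582, -130, 55), (577, -120, 59)]
180 [(618, -104, 90), (605, -98, 85), (596, -94, 82)] [(600, -132, 58), (586, -125, 54), (579, -118, 54)]
182 [(620, -103, 85), (604, -100, 77), (590, -103, 65)] [(607, -122, 63), (591, -119, 54), (589, -105, 63)]
184 [(611, -117, 62), (598, -110, 58), (590, -104, 58)] [(610, -118, 60), (597, -111, 57), (590, -104, 58)]
186 [(614, -113, 60), (602, -105, 58),
[... 297 characters left out ...]
 13), (605, -103, 40), (597, -97, 39)] [(603, -133, 16), (604, -105, 37), (595, -100, 35)]
194 [(607, -128, 15), (607, -102, 35), (600, -93, 37)] [(608, -128, 15), (606, -102, 34), (601, -93, 38)]
196 [(612, -123, 15), (611, -96, 35), (604, -89, 36)] [(613, -121, 17), (610, -98, 32), (605, -87, 38)]
198 [(616, -118, 14), (604, -107, 14), (609, -83, 36)] [(618, -115, 18), (605, -106, 16), (608, -84, 35)]
200 [(619, -113, 12), (608, -102, 13), (612, -80, 34)] [(620, -112, 14), (608, -102, 14), (610, -81, 32)]
202 [(624, -106, 14), (613, -96, 14), (605, -90, 14)] [(624, -107, 14), (612, -97, 13), (604, -91, 12)]
[238.95911817 190.18469948] [238.14966083 184.96847528] [237.57275894 179.30713021]
```

Depth puts the fingertips at about z=72, but the stated tool geometry says 42. So they really are about 30 mm higher than the reading implies. I will open, lower gradually while watching the force, and re-measure.

Request:
arm_command:
  motion:
    - {"offset": [0, 0, 0], "spin": -0.16}
    - {"offset": [0, 0, 0], "spin": -0.16}
    - {"offset": [0, 0, 0], "spin": -0.16}
    - {"offset": [0, 0, 0], "spin": -0.16}
    - {"offset": [0, 0, 0], "spin": -0.16}
  jaw: 0.0912

```text
time_s: 8.3
ee_pos: [591.5, -119.8, 56.1]
ee_rot: [180.0, -0.0, -157.7]
force: [0.5, 0.0, -0.3]
gripper_width: 81.7
gripper_force: 0.0
```

Request:
arm_command:
  motion:
    - {"offset": [0, 0, 0], "spin": -0.15}
    - {"offset": [0, 0, 0], "spin": -0.15}
    - {"offset": [0, 0, 0.005], "spin": 0}
    - {"offset": [0, 0, 0.005], "spin": 0}
    - {"offset": [0, 0, 0], "spin": 0}

```text
time_s: 8.93
ee_pos: [591.0, -119.7, 45.4]
ee_rot: [179.9, -0.0, -141.0]
force: [0.1, -0.2, 0.2]
gripper_width: 90.8
gripper_force: 0.0
```

```bash
python3 - <<'E'
from h import *
I,D=env.grab_frame("scene");P=cloud("scene",D)
I2,D2=env.grab_frame("top");P2=cloud("top",D2)
s=env.state();print(s["qpos"],s["ee_pos"],s["ee_rot"],s["force"])
# points near the gripper below z 200, finger region
q=P.reshape(-1,3); m=(np.hypot(q[:,0]-591,q[:,1]+120)<70)&(np.hypot(q[:,0]-591,q[:,1]+120)>30)&(q[:,2]>45)
print(np.histogram(q[m][:,2],bins=np.arange(40,200,5)))
print(D[182-12:182+12:3,225:260:5].astype(int))
cv2.imwrite("pics/s2.png",cv2.resize(I[130:210,190:290],None,fx=6,fy=6,interpolation=cv2.INTER_CUBIC))
E
```

```text
[-1.25473972e+01  2.81566126e+01  9.74833863e+01  6.67263967e-03
  5.43749448e+01 -1.41611372e+02] [ 591.47309399 -119.82427856   45.94319995] [ 1.79984919e+02 -5.02952472e-03 -1.40939912e+02] [ 0.47938823  0.03826621 -0.35303548]
(array([  0,   0,   0,   0,   0,  20,  21,  17,  24,  20,  19,  24,  28,
        21,  20,  32,  20,  17,  10,   4,   4,  10,  35, 138,  59,  87,
        47,  78, 169, 148,  31]), array([ 40,  45,  50,  55,  60,  65,  70,  75,  80,  85,  90,  95, 100,
       105, 110, 115, 120, 125, 130, 135, 140, 145, 150, 155, 160, 165,
       170, 175, 180, 185, 190, 195]))
[[1150 1152 1148 1149 1149 1148  978]
 [1138 1143 1143 1142 1126 1138  984]
 [1134 1046 1046 1052 1114 1118  990]
 [1120 1036 1043 1049 1037 1109 1002]
 [1076 1036 1040 1034 1032 1101 1014]
 [1084 1031 1027 1025 1032 1092 1020]
 [1087 1043 1027 1034 1038 1083 1082]
 [1077 1080 1036 1035 1045 1081 1077]]
```

View pics/s2.png

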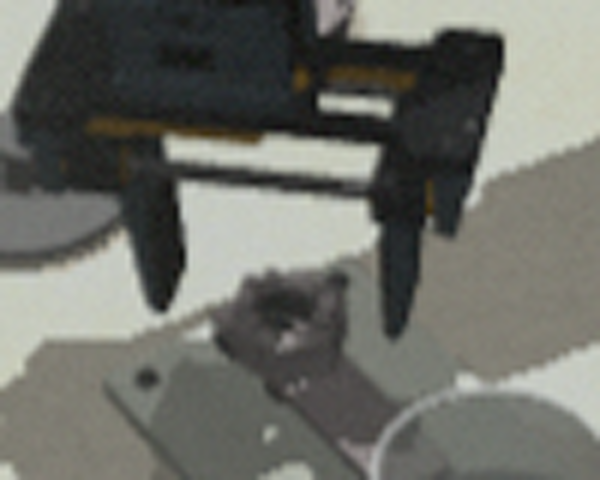

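```bash
python3 - <<'E'
from h import *
I,D=env.grab_frame("scene");P=cloud("scene",D); I2,D2=env.grab_frame("top");P2=cloud("top",D2)
for u0,v0 in((217,180),(255,184)):
  for v in range(v0-12,v0+6,2): print(v,[tuple(np.round(P[v,u]).astype(int).tolist()) for u in range(u0-3,u0+4,2)])
c,s=np.cos(np.radians(-140.94)),np.sin(np.radians(-140.94))
y=np.array([s,-c]);print("finger dir",y)
for k in(1,-1):
  for z in(32,46,62): p=(591.5+k*52*y[0],-119.8+k*52*y[1],z);print(k,z,proj("scene",p),proj("top",p))
cv2.imwrite("pics/t2.png",cv2.resize(I2[185:255,290:370],None,fx=7,fy=7,interpolation=cv2.INTER_CUBIC))
E
```

```text
168 [(636, -150, 108), (631, -149, 106), (620, -158, 93), (564, -242, 1)]
170 [(638, -148, 104), (631, -150, 99), (620, -158, 86), (609, -168, 73)]
172 [(637, -150, 96), (633, -147, 96), (622, -157, 82), (609, -169, 66)]
174 [(637, -152, 88), (632, -151, 85), (625, -153, 79), (578, -222, 2)]
176 [(638, -153, 81), (636, -146, 84), (625, -155, 72), (582, -216, 1)]
178 [(639, -152, 75), (635, -149, 75), (626, -154, 66), (590, -205, 6)]
180 [(638, -155, 66), (636, -149, 69), (597, -205, 3), (592, -203, 2)]
182 [(610, -206, 4), (604, -206, 0), (601, -199, 2), (598, -194, 4)]
184 [(613, -203, 0), (609, -199, 0), (605, -195, 0), (602, -189, 3)]
172 [(508, -168, 3), (574, -73, 110), (572, -68, 112), (562, -72, 103)]
174 [(513, -163, 2), (575, -72, 104), (571, -69, 104), (561, -74, 95)]
176 [(519, -155, 3), (576, -72, 99), (572, -69, 99), (559, -78, 84)]
178 [(529, -142, 12), (575, -73, 91), (573, -67, 94), (558, -79, 76)]
180 [(533, -137, 11), (573, -76, 80), (571, -71, 83), (517, -132, 4)]
182 [(540, -128, 14), (574, -75, 75), (572, -69, 78), (530, -116, 16)]
184 [(544, -123, 13), (574, -75, 69), (572, -70, 71), (535, -110, 16)]
186 [(549, -118, 13), (546, -113, 14), (540, -112, 12), (539, -106, 15)]
188 [(554, -112, 13), (550, -108, 13), (548, -102, 16), (543, -100, 15)]
finger dir [-0.63013387  0.77648651]
1 32 [258.26533121 190.42500184] [314.74941645 230.65004401]
1 46 [258.06544514 186.54223945] [315.22835014 229.95924012]
1 62 [257.83204758 182.00852061] [315.78911717 229.15040154]
-1 32 [218.65512182 185.89525876] [342.65016098 206.83019314]
-1 46 [218.06513979 182.0090998 ] [343.43567443 205.88063384]
-1 62 [217.37640355 177.4724556 ] [344.35516941 204.76911244]
```

Request:
arm_command:
  motion:
    - {"offset": [0, 0, 0.005], "spin": 0}
    - {"offset": [0, 0, 0.005], "spin": 0}
    - {"offset": [0, 0, 0.005], "spin": 0}
    - {"offset": [0, 0, 0.003], "spin": 0}
    - {"offset": [0, 0, 0], "spin": 0}

```text
time_s: 9.75
ee_pos: [591.3, -119.8, 27.8]
ee_rot: [180.0, -0.0, -140.9]
force: [0.2, -0.1, 0.2]
gripper_width: 91.0
gripper_force: 0.0
```

Request:
arm_command:
  motion:
    - {"offset": [0, 0, 0], "spin": 0}
    - {"offset": [0, 0, 0], "spin": 0}
    - {"offset": [0, 0, 0], "spin": 0}
    - {"offset": [0, 0, 0], "spin": 0}
    - {"offset": [0, 0, 0], "spin": 0}
  jaw: 0.035

```text
time_s: 10.38
ee_pos: [590.6, -119.0, 28.1]
ee_rot: [179.8, -0.0, -141.0]
force: [-4.2, 6.5, 4.5]
gripper_width: 44.1
gripper_force: 5.9
```

Request:
arm_command:
  motion:
    - {"offset": [0, 0, 0], "spin": 0}
    - {"offset": [0, 0, 0], "spin": 0}
    - {"offset": [0, 0, 0], "spin": 0}

```text
time_s: 10.75
ee_pos: [590.6, -119.0, 28.1]
ee_rot: [179.9, -0.0, -140.9]
force: [-3.4, 3.8, 4.1]
gripper_width: 43.9
gripper_force: 30.0
```

```bash
python3 - <<'E'
from h import *
I,D=env.grab_frame("scene");P=cloud("scene",D)
cv2.imwrite("pics/s3.png",cv2.resize(I[130:210,190:290],None,fx=6,fy=6,interpolation=cv2.INTER_CUBIC))
E
```

```text
(no output)
```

View pics/s3.png

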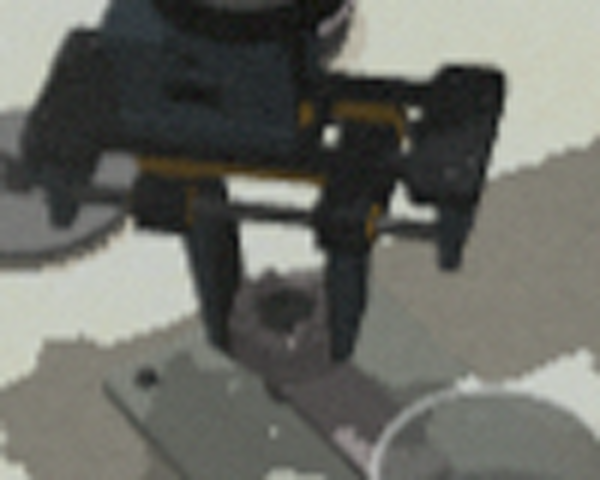

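Now the nut is held, 44 mm wide at 30 N. The crop shows the fingers on both flats of the hexagon. I will turn it clockwise.

Request:
arm_command:
  motion:
    - {"offset": [0, 0, 0.0], "spin": 0.05}
    - {"offset": [0, 0, 0.0001], "spin": 0.1}
    - {"offset": [0, 0, 0.0001], "spin": 0.15}
    - {"offset": [0, 0, 0.0001], "spin": 0.15}
    - {"offset": [0, 0, 0.0001], "spin": 0.15}

```text
time_s: 11.42
ee_pos: [590.6, -119.0, 27.7]
ee_rot: [179.9, -0.1, -175.6]
force: [-3.8, 4.3, 3.5]
gripper_width: 43.7
gripper_force: 30.0
```

Request:
arm_command:
  motion:
    - {"offset": [0, 0, 0.0001], "spin": 0.16}
    - {"offset": [0, 0, 0.0001], "spin": 0.16}
    - {"offset": [0, 0, 0.0001], "spin": 0.16}
    - {"offset": [0, 0, 0.0001], "spin": 0.16}
    - {"offset": [0, 0, 0.0001], "spin": 0.16}

```text
time_s: 12.05
ee_pos: [590.6, -119.0, 27.2]
ee_rot: [-180.0, -0.1, 138.6]
force: [-2.8, 3.8, 2.5]
gripper_width: 44.0
gripper_force: 30.0
```

Request:
arm_command:
  motion:
    - {"offset": [0, 0, 0.0001], "spin": 0.16}
    - {"offset": [0, 0, 0.0001], "spin": 0.16}
    - {"offset": [0, 0, 0.0001], "spin": 0.16}
    - {"offset": [0, 0, 0.0001], "spin": 0.16}
    - {"offset": [0, 0, 0.0001], "spin": 0.16}

```text
time_s: 12.68
ee_pos: [590.7, -119.0, 26.6]
ee_rot: [-179.9, -0.1, 92.7]
force: [-4.8, 3.7, 3.4]
gripper_width: 43.8
gripper_force: 30.0
```

Request:
arm_command:
  motion:
    - {"offset": [0, 0, 0.0001], "spin": 0.16}
    - {"offset": [0, 0, 0.0001], "spin": 0.16}
    - {"offset": [0, 0, 0.0001], "spin": 0.16}
    - {"offset": [0, 0, 0.0001], "spin": 0.16}
    - {"offset": [0, 0, 0.0001], "spin": 0.16}

```text
time_s: 13.3
ee_pos: [590.7, -119.1, 26.2]
ee_rot: [-179.9, 0.0, 46.9]
force: [-3.9, 5.0, 2.6]
gripper_width: 43.8
gripper_force: 30.0
```

Request:
arm_command:
  motion:
    - {"offset": [0, 0, 0.0001], "spin": 0.16}
    - {"offset": [0, 0, 0.0001], "spin": 0.16}
    - {"offset": [0, 0, 0.0001], "spin": 0.16}
    - {"offset": [0, 0, 0.0001], "spin": 0.16}
    - {"offset": [0, 0, 0.0001], "spin": 0.16}

```text
time_s: 13.92
ee_pos: [590.6, -119.1, 25.7]
ee_rot: [-179.9, 0.1, 1.1]
force: [-2.9, 4.6, 3.6]
gripper_width: 43.6
gripper_force: 30.0
```

Request:
arm_command:
  motion:
    - {"offset": [0, 0, 0.0001], "spin": 0.16}
    - {"offset": [0, 0, 0.0001], "spin": 0.16}
    - {"offset": [0, 0, 0.0001], "spin": 0.16}
    - {"offset": [0, 0, 0.0001], "spin": 0.16}
    - {"offset": [0, 0, 0], "spin": 0}

```text
time_s: 14.55
ee_pos: [590.6, -119.1, 25.2]
ee_rot: [180.0, 0.1, -35.4]
force: [-2.1, 5.3, 2.6]
gripper_width: 43.6
gripper_force: 30.0
```

Request:
arm_command:
  motion:
    - {"offset": [0, 0, 0], "spin": 0}
    - {"offset": [0, 0, 0], "spin": 0}
    - {"offset": [0, 0, 0], "spin": 0}
    - {"offset": [0, 0, 0], "spin": 0}
    - {"offset": [0, 0, 0], "spin": 0}
  jaw: 0.0912

```text
time_s: 15.18
ee_pos: [591.6, -119.9, 25.3]
ee_rot: [-180.0, -0.0, -35.3]
force: [-0.6, -0.0, 0.7]
gripper_width: 90.2
gripper_force: 0.0
```

Request:
arm_command:
  motion:
    - {"offset": [0, 0, 0], "spin": -0.16}
    - {"offset": [0, 0, 0], "spin": -0.16}
    - {"offset": [0, 0, 0], "spin": -0.16}
    - {"offset": [0, 0, 0], "spin": -0.16}
    - {"offset": [0, 0, 0], "spin": -0.16}

```text
time_s: 15.8
ee_pos: [591.5, -119.8, 25.3]
ee_rot: [180.0, -0.0, 10.8]
force: [0.5, -0.7, 0.1]
gripper_width: 91.4
gripper_force: 0.0
```

Request:
arm_command:
  motion:
    - {"offset": [0, 0, 0], "spin": -0.16}
    - {"offset": [0, 0, 0], "spin": -0.16}
    - {"offset": [0, 0, 0], "spin": -0.16}
    - {"offset": [0, 0, 0], "spin": -0.16}
    - {"offset": [0, 0, 0], "spin": -0.16}

```text
time_s: 16.42
ee_pos: [591.6, -119.9, 25.3]
ee_rot: [180.0, -0.0, 56.7]
force: [-1.6, 0.3, -0.5]
gripper_width: 91.1
gripper_force: 0.0
```

Request:
arm_command:
  motion:
    - {"offset": [0, 0, 0], "spin": -0.16}
    - {"offset": [0, 0, 0], "spin": -0.16}
    - {"offset": [0, 0, 0], "spin": -0.16}
    - {"offset": [0, 0, 0], "spin": -0.16}
    - {"offset": [0, 0, 0], "spin": -0.16}

```text
time_s: 17.05
ee_pos: [591.6, -119.9, 25.3]
ee_rot: [180.0, 0.0, 102.5]
force: [0.1, 0.1, -0.3]
gripper_width: 91.4
gripper_force: 0.0
```

Request:
arm_command:
  motion:
    - {"offset": [0, 0, 0], "spin": -0.16}
    - {"offset": [0, 0, 0], "spin": -0.16}
    - {"offset": [0, 0, 0], "spin": -0.16}
    - {"offset": [0, 0, 0], "spin": -0.16}
    - {"offset": [0, 0, 0], "spin": -0.16}

```text
time_s: 17.68
ee_pos: [591.6, -119.8, 25.4]
ee_rot: [180.0, 0.0, 148.3]
force: [0.2, -0.0, 0.5]
gripper_width: 91.3
gripper_force: 0.0
```

Request:
arm_command:
  motion:
    - {"offset": [0, 0, 0], "spin": -0.16}
    - {"offset": [0, 0, 0], "spin": -0.16}
    - {"offset": [0, 0, 0], "spin": -0.16}
    - {"offset": [0, 0, 0], "spin": -0.16}
    - {"offset": [0, 0, 0], "spin": -0.16}

```text
time_s: 18.3
ee_pos: [591.6, -119.9, 25.3]
ee_rot: [-180.0, 0.0, -165.8]
force: [1.3, 1.0, 0.8]
gripper_width: 90.8
gripper_force: 0.0
```

Request:
arm_command:
  motion:
    - {"offset": [0, 0, 0], "spin": -0.16}
    - {"offset": [0, 0, 0], "spin": -0.03}
    - {"offset": [0, 0, 0], "spin": 0}
    - {"offset": [0, 0, 0], "spin": 0}

```text
time_s: 18.8
ee_pos: [591.5, -119.8, 25.3]
ee_rot: [180.0, 0.0, -155.3]
force: [0.0, -0.3, -0.6]
gripper_width: 91.0
gripper_force: 0.0
```

```bash
python3 - <<'E'
from nutfit import *
for n in("top","scene"):
    I,D=env.grab_frame(n); np.save(f"{n}1.npy",D); P=cloud(n,D); q=P.reshape(-1,3)
    if n=="scene": cv2.imwrite("pics/s4.png",cv2.resize(I[155:205,205:270],None,fx=9,fy=9,interpolation=cv2.INTER_CUBIC))
    P[P[...,2]>63+4]=0
    print(fit(P))
E
```

```text
nutfit.py:12: RuntimeWarning: Mean of empty slice.
  r=minimize(cost,[hi[:,0].mean(),hi[:,1].mean(),a],method="Nelder-Mead",options=dict(xatol=.01,fatol=.01)); best.append((r.fun,r.x[0],r.x[1],np.degrees(r.x[2])%60))
  ret = ret.dtype.type(ret / rcount)
Traceback (most recent call last):
  File "nutfit.py", line 12, in fit
    r=minimize(cost,[hi[:,0].mean(),hi[:,1].mean(),a],method="Nelder-Mead",options=dict(xatol=.01,fatol=.01)); best.append((r.fun,r.x[0],r.x[1],np.degrees(r.x[2])%60))
  File "nutfit.py", line 9, in cost
    def cost(p): return (np.clip(sd(p,hi[:,:2]),0,6)**2).sum()+ (np.clip(-sd(p,lo[:,:2]),0,6)**2).sum()
                                 ~~^^^^^^^^^^^^
  File "nutfit.py", line 8, in sd
    return ((xy-p[:2])@np.array([np.cos(a),np.sin(a)])).max(0)-22   # flats normals at p[2]+k60
           ~~~~~~~~~~~~~~~~~~~~~~~~~~~~~~~~~~~~~~~~~~~~~~~~^^^
ValueError: zero-size array to reduction operation maximum which has no identity
```

Request:
arm_command:
  motion:
    - {"offset": [0, 0, 0], "spin": 0}
    - {"offset": [0, 0, 0], "spin": 0}
    - {"offset": [0, 0, 0], "spin": 0}
    - {"offset": [0, 0, 0], "spin": 0}
    - {"offset": [0, 0, 0], "spin": 0}
  jaw: 0.035

```text
time_s: 19.48
ee_pos: [590.9, -119.0, 25.2]
ee_rot: [179.9, -0.0, -155.3]
force: [-3.8, 7.8, 3.4]
gripper_width: 43.7
gripper_force: 4.4
```

Request:
arm_command:
  motion:
    - {"offset": [0, 0, 0], "spin": 0}
    - {"offset": [0, 0, 0], "spin": 0}
    - {"offset": [0, 0, 0], "spin": 0}
    - {"offset": [0, 0, 0.0001], "spin": 0.05}
    - {"offset": [0, 0, 0.0001], "spin": 0.15}

```text
time_s: 20.1
ee_pos: [590.8, -118.9, 25.1]
ee_rot: [179.9, -0.1, -166.9]
force: [-1.8, 4.7, 2.5]
gripper_width: 43.6
gripper_force: 30.0
```

Request:
arm_command:
  motion:
    - {"offset": [0, 0, 0.0001], "spin": 0.15}
    - {"offset": [0, 0, 0.0001], "spin": 0.15}
    - {"offset": [0, 0, 0.0001], "spin": 0.15}
    - {"offset": [0, 0, 0.0001], "spin": 0.15}
    - {"offset": [0, 0, 0.0001], "spin": 0.15}

```text
time_s: 20.72
ee_pos: [590.9, -119.1, 24.7]
ee_rot: [180.0, -0.1, 150.1]
force: [-1.8, 4.8, 2.4]
gripper_width: 44.0
gripper_force: 30.0
```

Request:
arm_command:
  motion:
    - {"offset": [0, 0, 0.0001], "spin": 0.15}
    - {"offset": [0, 0, 0.0001], "spin": 0.15}
    - {"offset": [0, 0, 0.0001], "spin": 0.15}
    - {"offset": [0, 0, 0.0001], "spin": 0.15}
    - {"offset": [0, 0, 0.0001], "spin": 0.15}

```text
time_s: 21.35
ee_pos: [590.8, -119.3, 24.2]
ee_rot: [-179.9, -0.1, 107.1]
force: [-3.6, 3.9, 3.0]
gripper_width: 43.9
gripper_force: 30.0
```

Request:
arm_command:
  motion:
    - {"offset": [0, 0, 0.0001], "spin": 0.15}
    - {"offset": [0, 0, 0.0001], "spin": 0.1}
    - {"offset": [0, 0, 0], "spin": 0}
    - {"offset": [0, 0, 0], "spin": 0}

```text
time_s: 21.85
ee_pos: [590.7, -119.3, 24.0]
ee_rot: [-179.9, -0.1, 93.0]
force: [-2.8, 3.4, 3.5]
gripper_width: 43.7
gripper_force: 30.0
```

```bash
python3 - <<'E'
from h import *
s=env.state();print(s["torque"],s["force"],s["ee_rot"])
I,D=env.grab_frame("scene");cv2.imwrite("pics/s4.png",cv2.resize(I[155:205,205:270],None,fx=9,fy=9,interpolation=cv2.INTER_CUBIC))
E
```

```text
[ 0.69185067  0.38262383 -0.10287705] [-2.75882101  3.42956514  3.48389052] [-1.79916650e+02 -5.61299297e-02  9.30230873e+01]
```

Request:
arm_command:
  motion:
    - {"offset": [0, 0, 0.0001], "spin": 0.1}
    - {"offset": [0, 0, 0.0001], "spin": 0.1}
    - {"offset": [0, 0, 0.0001], "spin": 0.1}
    - {"offset": [0, 0, 0], "spin": 0.1}
    - {"offset": [0, 0, 0], "spin": 0}

```text
time_s: 22.52
ee_pos: [590.6, -119.3, 23.7]
ee_rot: [-179.9, -0.0, 70.1]
force: [-3.8, 3.6, 3.4]
gripper_width: 43.3
gripper_force: 30.0
```

Request:
arm_command:
  motion:
    - {"offset": [0, 0, 0], "spin": 0.07}
    - {"offset": [0, 0, 0], "spin": 0.07}
    - {"offset": [0, 0, 0], "spin": 0}

```text
time_s: 22.9
ee_pos: [590.5, -119.3, 23.6]
ee_rot: [-179.9, 0.0, 62.1]
force: [-3.6, 4.8, 2.8]
gripper_width: 43.4
gripper_force: 30.0
```

```bash
python3 - <<'E'
from h import *
s=env.state();print(s["torque"],s["force"],s["ee_rot"])
E
```

```text
[ 0.56567715  0.48455139 -0.01417288] [-3.62413482  4.81483333  2.8118969 ] [-1.79884114e+02  1.13682601e-02  6.20746270e+01]
```

Request:
arm_command:
  motion:
    - {"offset": [0, 0, 0.0001], "spin": 0.1}
    - {"offset": [0, 0, 0.0001], "spin": 0.1}
    - {"offset": [0, 0, 0], "spin": 0.1}
    - {"offset": [0, 0, 0], "spin": 0.06}
    - {"offset": [0, 0, 0], "spin": 0}

```text
time_s: 23.52
ee_pos: [590.5, -119.3, 23.5]
ee_rot: [-179.9, 0.1, 41.5]
force: [-3.1, 3.9, 2.7]
gripper_width: 43.6
gripper_force: 30.0
```

Request:
arm_command:
  motion:
    - {"offset": [0, 0, 0], "spin": 0.05}
    - {"offset": [0, 0, 0], "spin": 0.05}
    - {"offset": [0, 0, 0], "spin": 0.05}
    - {"offset": [0, 0, 0], "spin": 0}
    - {"offset": [0, 0, 0], "spin": 0}

```text
time_s: 24.15
ee_pos: [589.9, -119.5, 23.4]
ee_rot: [-179.9, 0.2, 33.2]
force: [-4.3, 4.7, 4.1]
gripper_width: 43.9
gripper_force: 30.0
```

```bash
python3 - <<'E'
from h import *
s=env.state();print(s["torque"],s["force"],s["ee_rot"],s["effort"])
E
```

```text
[0.57296466 0.8200533  1.33592308] [-4.28808883  4.66655938  4.0963769 ] [-179.92610962    0.19227301   33.19871355] [ -3.14180553 -45.18392086 -20.39264023   0.12472206  -1.54844329
   1.29401453]
```

The stop is reached: torque is 1.3 N m at yaw about 34–35. I will back off to lined-up, yaw about 55.3, then open, lift and look.

Request:
arm_command:
  motion:
    - {"offset": [0, 0, 0], "spin": -0.1}
    - {"offset": [0, 0, 0], "spin": -0.1}
    - {"offset": [0, 0, 0], "spin": -0.1}
    - {"offset": [0, 0, 0], "spin": -0.09}
    - {"offset": [0, 0, 0], "spin": 0}

```text
time_s: 24.78
ee_pos: [590.2, -119.7, 23.5]
ee_rot: [-179.9, 0.1, 55.3]
force: [-4.9, 2.9, 4.1]
gripper_width: 44.1
gripper_force: 30.0
```

Request:
arm_command:
  motion:
    - {"offset": [0, 0, 0], "spin": 0}
    - {"offset": [0, 0, 0], "spin": 0}
    - {"offset": [0, 0, 0], "spin": 0}
    - {"offset": [0, 0, 0], "spin": 0}
    - {"offset": [0, 0, 0], "spin": 0}
  jaw: 0.0912

```text
time_s: 25.4
ee_pos: [591.6, -119.9, 23.4]
ee_rot: [180.0, -0.0, 55.2]
force: [0.5, 0.4, -0.3]
gripper_width: 90.2
gripper_force: 0.0
```

Request:
arm_command:
  motion:
    - {"offset": [0, 0, -0.02], "spin": 0}
    - {"offset": [0, 0, -0.03], "spin": 0}
    - {"offset": [0, 0, -0.03], "spin": 0}
    - {"offset": [0, 0, -0.03], "spin": 0}
    - {"offset": [0, 0, 0], "spin": 0}

```text
time_s: 26.02
ee_pos: [593.2, -120.2, 135.9]
ee_rot: [179.7, -0.1, 55.2]
force: [0.1, -0.7, 0.2]
gripper_width: 91.1
gripper_force: 0.0
```

Request:
arm_command:
  motion:
    - {"offset": [-0.04, 0.03, 0], "spin": 0}
    - {"offset": [-0.04, 0.03, 0], "spin": 0}
    - {"offset": [-0.04, 0.03, 0], "spin": 0}
    - {"offset": [-0.04, 0.03, 0], "spin": 0}
    - {"offset": [0, 0, 0], "spin": 0}

```text
time_s: 26.65
ee_pos: [597.7, -322.9, 131.0]
ee_rot: [-179.9, 0.1, 55.0]
force: [0.4, 0.3, -0.2]
gripper_width: 91.2
gripper_force: 0.0
```

```bash
python3 - <<'E'
from nutfit import *
A=[]
for n,px in(("top",(330,219)),("scene",(237,182))):
    I,D=env.grab_frame(n); np.save(f"{n}2.npy",D); cv2.imwrite(f"pics/{n}2.png",I)
    try: print(n,fit(cloud(n,D),zc=44))
    except Exception as e: print(n,e)
    a=I[px[1]-17:px[1]+17,px[0]-22:px[0]+22]; a=cv2.resize(a,None,fx=8,fy=8,interpolation=cv2.INTER_CUBIC); A.append(cv2.normalize(a,None,0,255,cv2.NORM_MINMAX))
cv2.imwrite("pics/nut2.png",np.vstack(A))
for n in("top","scene"):
    for t in("stud_slot","key_mid","nut_top"): print(n,t,[(np.round(d["location"],1).tolist(),round(d["score"],2)) for d in env.pinpoint(n,t)][:3])
E
```

```text
top ([(np.float64(6.258311415430517e-06), np.float64(589.2585539261092), np.float64(-119.69303907406061), np.float64(26.801697437663705))], 224, 393)
scene ([(np.float64(3.36579041787094), np.float64(592.5235770676666), np.float64(-120.22840329781312), np.float64(22.59288608391393))], 245, 344)
top stud_slot [([328.3, 218.9], 0.63)]
top key_mid [([210.6, 152.2], 0.67), ([269.2, 269.0], 0.62)]
top nut_top [([332.0, 218.9], 0.44)]
scene stud_slot [([239.4, 181.3], 0.96)]
scene key_mid [([322.1, 204.1], 0.57)]
scene nut_top [([236.5, 181.1], 0.77)]
```

View pics/nut2.png

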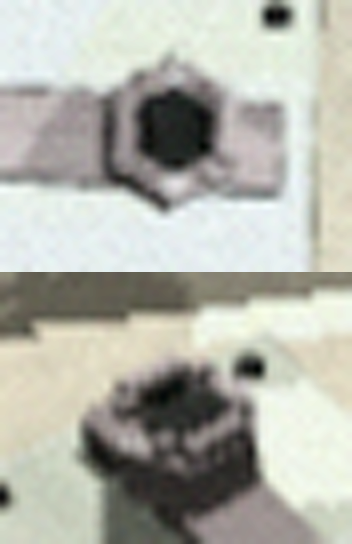

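```bash
python3 - <<'E'
from h import *
Ds={n:[np.load(f"{n}2.npy")]+[env.grab_frame(n)[1] for _ in range(6)] for n in("top","scene")}
for n in Ds:
    c=(589.4,-119.7) if n=="top" else (592.2,-120.3)
    D=np.mean(Ds[n],0); np.save(f"{n}2m.npy",D)
    q=cloud(n,D).reshape(-1,3); d=q[:,:2]-c; r=np.hypot(*d.T); a=np.degrees(np.arctan2(d[:,1],d[:,0]))%360
    m=(r>14.5)&(r<21)&(q[:,2]>40)
    print(n,"inner r<10",np.round(np.median(q[(r<10)&(q[:,2]>30),2]),1),[(k,int((m&(abs((a-k+180)%360-180)<10)).sum()),round(float(np.median(q[m&(abs((a-k+180)%360-180)<10),2])),1)) for k in range(-5,355,20)])
    k=(q[:,2]>6)&(q[:,2]<20)&(np.hypot(q[:,0]-453,q[:,1]-46)<40); mr=cv2.minAreaRect(q[k][:,:2].astype(np.float32)); print("key",mr,np.median(q[k],0))
E
```

```text
top inner r<10 52.2 [(-5, 8, 50.7), (15, 4, 51.4), (35, 5, 57.1), (55, 5, 57.7), (75, 4, 57.3), (95, 4, 56.5), (115, 6, 53.5), (135, 5, 57.0), (155, 6, 52.5), (175, 4, 52.2), (195, 6, 51.6), (215, 4, 57.6), (235, 5, 56.5), (255, 5, 56.9), (275, 5, 56.6), (295, 4, 57.5), (315, 6, 56.8), (335, 5, 51.8)]
key ((451.7727355957031, 46.69873809814453), (62.71043014526367, 11.890305519104004), 16.36322021484375) [451.58551972  46.80065893  11.5098833 ]
scene inner r<10 55.2 [(-5, 5, 53.6), (15, 5, 53.5), (35, 9, 57.3), (55, 7, 59.6), (75, 10, 55.6), (95, 10, 57.7), (115, 5, 59.9), (135, 5, 58.5), (155, 1, 58.8), (175, 4, 54.1), (195, 4, 54.4), (215, 7, 59.3), (235, 6, 58.6), (255, 3, 60.0), (275, 4, 59.7), (295, 8, 58.8), (315, 7, 59.3), (335, 5, 53.6)]
key ((453.78790283203125, 45.69007873535156), (64.21869659423828, 11.928471565246582), 16.521543502807617) [456.14881122  47.21883289  13.38306862]
```

Depth confirms the lined-up state: the crown slot floor (about 52–53) runs along −5°/175°, and the crown top is about 58. Next I will check the tip height offset at this pose.

```bash
python3 - <<'E'
from h import *
s=env.state();print(s["ee_pos"],s["ee_rot"])
q=cloud("scene",np.load("scene2m.npy")).reshape(-1,3)
y=np.array([np.sin(np.radians(55)),-np.cos(np.radians(55))]); x=np.array([y[1]*-1,y[0]]);x=np.array([np.cos(np.radians(55)),np.sin(np.radians(55))])
d=q[:,:2]-s["ee_pos"][:2]; m=(np.hypot(*d.T)<75)&(q[:,2]>60)
dd=np.c_[d@x,d@y,q[:,2]][m]
dd=dd[abs(dd[:,1])>20]
for sg in(1,-1):
    e=dd[(dd[:,1]*sg>0)]; e=e[np.argsort(e[:,2])][:14]; print(np.round(e).astype(int).tolist())
E
```

```text
[ 598.78759335 -319.74760184  133.41188972] [ 1.79999831e+02 -5.33977056e-03  5.52151330e+01]
[[57, 45, 113], [-8, 69, 113], [13, 73, 113], [-7, 59, 114], [-51, 23, 114], [65, 22, 114], [-11, 69, 114], [15, 29, 114], [65, 24, 114], [-16, 69, 114], [56, 44, 115], [-17, 64, 141], [16, 52, 152], [-4, 48, 153]]
[[-27, -33, 113], [-18, -25, 113], [-22, -63, 114], [-3, -39, 114], [13, -57, 114], [-27, -55, 114], [23, -31, 114], [24, -39, 114], [46, -44, 115], [14, -44, 154], [14, -47, 154], [15, -50, 155], [16, -53, 158], [15, -45, 158]]
```

Request:
arm_command:
  motion:
    - {"offset": [0.0217, -0.0329, 0], "spin": 0}
    - {"offset": [0.0217, -0.0329, 0], "spin": 0}
    - {"offset": [0.0217, -0.0329, 0], "spin": 0}
    - {"offset": [0.0217, -0.0329, 0], "spin": 0}
    - {"offset": [0.0217, -0.0329, 0], "spin": 0}

```text
time_s: 28.28
ee_pos: [525.1, -135.7, 133.6]
ee_rot: [180.0, -0.0, 55.2]
force: [0.8, -0.3, 0.6]
gripper_width: 91.0
gripper_force: 0.0
```

Request:
arm_command:
  motion:
    - {"offset": [0.0217, -0.0329, 0], "spin": 0}
    - {"offset": [0.0217, -0.0329, 0], "spin": 0}
    - {"offset": [0.0217, -0.0329, 0], "spin": 0}
    - {"offset": [0.0217, -0.0329, 0], "spin": 0}
    - {"offset": [0.0217, -0.0329, 0], "spin": 0}
  jaw: 0.05

```text
time_s: 28.9
ee_pos: [452.0, 47.3, 133.7]
ee_rot: [180.0, -0.0, 55.2]
force: [-0.5, 1.1, -0.9]
gripper_width: 50.1
gripper_force: 0.0
```

Request:
arm_command:
  motion:
    - {"offset": [0, 0, 0], "spin": 0.135}
    - {"offset": [0, 0, 0], "spin": 0.135}
    - {"offset": [0, 0, 0], "spin": 0.135}
    - {"offset": [0, 0, 0], "spin": 0.135}
    - {"offset": [0, 0, 0], "spin": 0.135}

```text
time_s: 29.52
ee_pos: [452.4, 46.2, 133.6]
ee_rot: [180.0, -0.0, 16.3]
force: [0.0, 0.9, -0.5]
gripper_width: 49.7
gripper_force: 0.0
```

Request:
arm_command:
  motion:
    - {"offset": [0, 0, 0.03], "spin": 0}
    - {"offset": [0, 0, 0.03], "spin": 0}
    - {"offset": [0, 0, 0.02], "spin": 0}
    - {"offset": [0, 0, 0], "spin": 0}
    - {"offset": [0, 0, 0], "spin": 0}

```text
time_s: 30.15
ee_pos: [453.1, 46.3, 54.2]
ee_rot: [180.0, -0.1, 16.5]
force: [0.3, -0.4, -0.0]
gripper_width: 50.2
gripper_force: 0.0
```

```bash
python3 - <<'E'
from h import *
s=env.state();print(s["ee_pos"],s["ee_rot"])
I,D=env.grab_frame("scene");P=cloud("scene",D);q=P.reshape(-1,3)
u,v=np.round(proj("scene",(453,46,8))).astype(int);print(u,v)
cv2.imwrite("pics/s5.png",cv2.resize(I[v-50:v+20,u-40:u+40],None,fx=7,fy=7,interpolation=cv2.INTER_CUBIC))
E
```

```text
[453.13913198  46.26581946  54.23641373] [ 1.79984843e+02 -9.33143509e-02  1.65429304e+01]
322 203
```

View pics/s5.png

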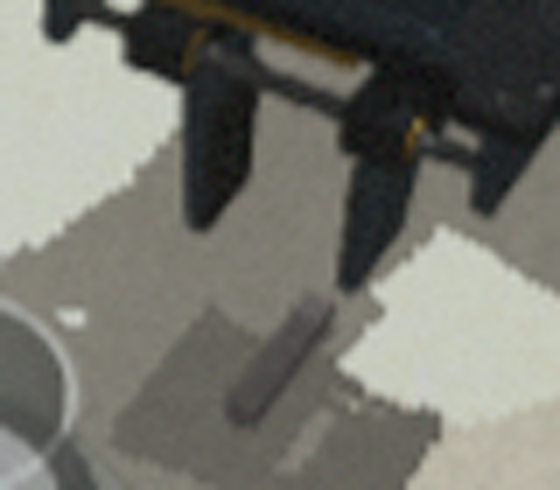

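The key lies between the open fingers, centre at crop (285,360), with the tips well above the bench. I will descend in two stages with a force check.

Request:
arm_command:
  motion:
    - {"offset": [0, 0, 0.03], "spin": 0}
    - {"offset": [0, 0, 0.02], "spin": 0}
    - {"offset": [0, 0, 0.012], "spin": 0}
    - {"offset": [0, 0, 0], "spin": 0}
    - {"offset": [0, 0, 0], "spin": 0}

```text
time_s: 30.82
ee_pos: [453.2, 46.3, -7.8]
ee_rot: [180.0, -0.1, 16.5]
force: [-0.2, -0.2, 0.5]
gripper_width: 50.2
gripper_force: 0.0
```

```bash
python3 - <<'E'
from h import *
s=env.state();p=s["ee_pos"];print(p,s["ee_rot"],s["force"])
q=cloud("scene",env.grab_frame("scene")[1]).reshape(-1,3)
a=np.radians(s["ee_rot"][2]);x=np.array([np.cos(a),np.sin(a)]);y=np.array([np.sin(a),-np.cos(a)])
d=q[:,:2]-p[:2]; m=(abs(d@x)<24)&(abs(d@y)>18)&(abs(d@y)<60)&(q[:,2]>5)
e=np.c_[d@x,d@y,q[:,2]][m]
for sg in(1,-1): f=e[e[:,1]*sg>0]; print(np.round(f[np.argsort(f[:,2])][:10]).astype(int).tolist())
E
```

```text
[453.17263032  46.28883155  -7.79866863] [ 1.79981806e+02 -1.01093341e-01  1.65464764e+01] [-0.18029265 -0.15720318  0.5410871 ]
[[14, 42, 6], [-11, 29, 10], [2, 28, 12], [17, 31, 12], [8, 28, 13], [-13, 27, 13], [17, 28, 13], [17, 34, 14], [-3, 28, 14], [13, 28, 14]]
[[6, -35, 5], [-13, -40, 6], [15, -25, 12], [17, -29, 12], [19, -27, 12], [7, -32, 16], [17, -25, 18], [18, -31, 18], [19, -29, 18], [-2, -32, 19]]
```

Request:
arm_command:
  motion:
    - {"offset": [0, 0, 0.002], "spin": 0}
    - {"offset": [0, 0, 0.002], "spin": 0}
    - {"offset": [0, 0, 0], "spin": 0}
    - {"offset": [0, 0, 0], "spin": 0}

```text
time_s: 31.38
ee_pos: [452.3, 46.2, -12.6]
ee_rot: [-180.0, -0.0, 16.6]
force: [0.7, 0.5, 0.2]
gripper_width: 49.8
gripper_force: 0.0
```

Request:
arm_command:
  motion:
    - {"offset": [0, 0, 0], "spin": 0}
    - {"offset": [0, 0, 0], "spin": 0}
    - {"offset": [0, 0, 0], "spin": 0}
    - {"offset": [0, 0, 0], "spin": 0}
    - {"offset": [0, 0, 0], "spin": 0}
  jaw: 0.005
  newtons: 25

```text
time_s: 32.0
ee_pos: [452.3, 46.3, -12.5]
ee_rot: [-180.0, -0.0, 16.5]
force: [-0.4, -0.2, 1.2]
gripper_width: 11.9
gripper_force: 25.0
```

Request:
arm_command:
  motion:
    - {"offset": [0, 0, 0], "spin": 0}
    - {"offset": [0, 0, 0], "spin": 0}
    - {"offset": [0, 0, 0], "spin": 0}

```text
time_s: 32.38
ee_pos: [452.3, 46.3, -12.6]
ee_rot: [-180.0, 0.0, 16.5]
force: [0.4, -0.3, -0.1]
gripper_width: 11.4
gripper_force: 25.0
```

Request:
arm_command:
  motion:
    - {"offset": [0, 0, -0.02], "spin": 0}
    - {"offset": [0, 0, -0.04], "spin": 0}
    - {"offset": [0, 0, -0.04], "spin": 0}
    - {"offset": [0, 0, -0.02], "spin": 0}
    - {"offset": [0, 0, 0], "spin": 0}

```text
time_s: 33.0
ee_pos: [453.4, 46.2, 108.6]
ee_rot: [180.0, -0.2, 16.5]
force: [-0.1, -0.3, -1.0]
gripper_width: 11.8
gripper_force: 25.0
```

Request:
arm_command:
  motion:
    - {"offset": [0.0143, 0.0331, 0], "spin": 0}
    - {"offset": [0.0143, 0.0331, 0], "spin": 0}
    - {"offset": [0.0143, 0.0331, 0], "spin": 0}
    - {"offset": [0.0143, 0.0331, 0], "spin": 0}
    - {"offset": [0.0143, 0.0331, 0], "spin": 0}

```text
time_s: 33.62
ee_pos: [567.6, -92.9, 105.3]
ee_rot: [-179.9, 0.2, 16.5]
force: [0.0, 0.4, -0.7]
gripper_width: 11.4
gripper_force: 25.0
```

Request:
arm_command:
  motion:
    - {"offset": [0.0143, 0.0331, 0], "spin": 0}
    - {"offset": [0, 0, 0], "spin": 0.122}
    - {"offset": [0, 0, 0], "spin": 0.122}
    - {"offset": [0, 0, 0], "spin": 0.122}
    - {"offset": [0, 0, 0], "spin": 0}

```text
time_s: 34.25
ee_pos: [590.2, -119.6, 105.5]
ee_rot: [-180.0, 0.2, -4.3]
force: [0.1, 0.5, 0.7]
gripper_width: 12.0
gripper_force: 25.0
```

Request:
arm_command:
  motion:
    - {"offset": [0, 0, 0.02], "spin": 0}
    - {"offset": [0, 0, 0.02], "spin": 0}
    - {"offset": [0, 0, 0], "spin": 0}
    - {"offset": [0, 0, 0], "spin": 0}

```text
time_s: 34.75
ee_pos: [591.4, -119.7, 67.6]
ee_rot: [-180.0, -0.0, -4.4]
force: [0.3, -1.0, -1.1]
gripper_width: 11.5
gripper_force: 25.0
```

```bash
python3 - <<'E'
from h import *
s=env.state();print(s["ee_pos"],s["ee_rot"],s["gripper_width"])
for n in("top","scene"):
    D=env.grab_frame(n)[1]; q=cloud(n,D).reshape(-1,3)
    if n=="scene": np.save("s6.npy",D)
    m=(q[:,2]>72)&(q[:,2]<100)&(np.hypot(q[:,0]-590,q[:,1]+120)<40); f=q[m]; print(n,len(f),np.round(cv2.minAreaRect(f[:,:2].astype(np.float32))[0],1),cv2.minAreaRect(f[:,:2].astype(np.float32))[1:],np.percentile(f[:,2],[1,10]) if len(f) else "")
I=env.grab_frame("scene")[0];cv2.imwrite("pics/s6.png",cv2.resize(I[140:210,195:280],None,fx=7,fy=7,interpolation=cv2.INTER_CUBIC))
E
```

```text
[ 591.42289133 -119.74642109   67.59112382] [-1.79997852e+02 -1.61757241e-02 -4.37056433e+00] 11.514472661609345
top 3 [ 574.6 -124.2] ((0.6242243647575378, 14.658814430236816), 74.32759094238281) [86.53051642 87.40852854]
scene 94 [ 599.4 -115.8] ((27.302486419677734, 56.19647979736328), 57.5632209777832) [83.25521175 86.07771323]
```

View pics/s6.png

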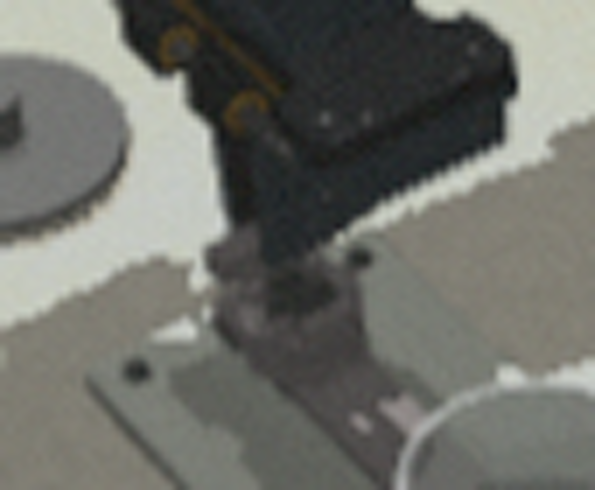

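Request:
arm_command:
  motion:
    - {"offset": [-0.0008, -0.0004, 0.01], "spin": 0}
    - {"offset": [0, 0, 0.01], "spin": 0}
    - {"offset": [0, 0, 0.002], "spin": 0}
    - {"offset": [0, 0, 0.0], "spin": 0}
    - {"offset": [0, 0, 0], "spin": 0}

```text
time_s: 35.52
ee_pos: [590.7, -119.3, 45.6]
ee_rot: [180.0, -0.0, -4.4]
force: [-0.2, -0.3, -0.4]
gripper_width: 11.5
gripper_force: 25.0
```

Request:
arm_command:
  motion:
    - {"offset": [0, 0, 0.001], "spin": 0}
    - {"offset": [0, 0, 0.001], "spin": 0}
    - {"offset": [0, 0, 0.001], "spin": 0}
    - {"offset": [0, 0, 0], "spin": 0}
    - {"offset": [0, 0, 0], "spin": 0}

```text
time_s: 36.15
ee_pos: [590.4, -119.3, 42.4]
ee_rot: [-180.0, -0.0, -4.4]
force: [0.0, -0.1, 0.2]
gripper_width: 11.9
gripper_force: 25.0
```

Request:
arm_command:
  motion:
    - {"offset": [0, 0, 0.001], "spin": 0}
    - {"offset": [0, 0, 0], "spin": 0}
    - {"offset": [0, 0, 0], "spin": 0}

```text
time_s: 36.52
ee_pos: [590.4, -119.2, 41.4]
ee_rot: [-180.0, 0.0, -4.4]
force: [-0.8, 0.6, -0.5]
gripper_width: 11.7
gripper_force: 25.0
```

Request:
arm_command:
  motion:
    - {"offset": [0, 0, 0.001], "spin": 0}
    - {"offset": [0, 0, 0], "spin": 0}
    - {"offset": [0, 0, 0], "spin": 0}

```text
time_s: 36.9
ee_pos: [590.5, -119.3, 41.3]
ee_rot: [180.0, -0.0, -4.4]
force: [-1.9, 1.0, 5.2]
gripper_width: 11.7
gripper_force: 28.1
```

Request:
arm_command:
  motion:
    - {"offset": [0, 0, 0.001], "spin": 0}
    - {"offset": [0, 0, 0], "spin": 0}
    - {"offset": [0, 0, 0], "spin": 0}

```text
time_s: 37.28
ee_pos: [590.5, -119.3, 41.2]
ee_rot: [180.0, -0.1, -4.4]
force: [-3.2, 1.0, 10.5]
gripper_width: 12.0
gripper_force: 30.7
```

Request:
arm_command:
  motion:
    - {"offset": [0, 0, -0.001], "spin": 0}
    - {"offset": [0, 0, 0], "spin": 0}
    - {"offset": [0, 0, 0], "spin": 0}
    - {"offset": [0, 0, 0], "spin": 0}
  jaw: 0.04

```text
time_s: 37.78
ee_pos: [591.3, -120.1, 41.2]
ee_rot: [179.9, -0.1, -4.4]
force: [-0.8, -3.1, 4.7]
gripper_width: 39.9
gripper_force: 2.7
```

Request:
arm_command:
  motion:
    - {"offset": [0, 0, -0.02], "spin": 0}
    - {"offset": [0, 0, -0.04], "spin": 0}
    - {"offset": [0, 0, -0.04], "spin": 0}
    - {"offset": [0, 0, 0], "spin": 0}

```text
time_s: 38.28
ee_pos: [592.6, -119.7, 143.5]
ee_rot: [180.0, -0.4, -4.4]
force: [0.5, -0.0, -0.7]
gripper_width: 39.9
gripper_force: 0.0
```

Request:
arm_command:
  motion:
    - {"offset": [-0.04, -0.04, 0], "spin": 0}
    - {"offset": [-0.04, -0.04, 0], "spin": 0}
    - {"offset": [-0.03, -0.04, 0], "spin": 0}
    - {"offset": [-0.02, -0.04, 0], "spin": 0}
    - {"offset": [0, -0.04, 0], "spin": 0}
  jaw: 0.0912

```text
time_s: 38.9
ee_pos: [473.7, 91.1, 139.1]
ee_rot: [180.0, 0.2, -4.4]
force: [1.3, -0.5, 0.3]
gripper_width: 87.2
gripper_force: 0.0
```

```bash
python3 - <<'E'
from h import *
s=env.state();print(s["ee_pos"],s["ee_rot"])
A=[]
for n,px in(("top",(330,219)),("scene",(237,182))):
    I,D=env.grab_frame(n); D=np.median([D]+[env.grab_frame(n)[1] for _ in range(2)],0); np.save(f"{n}3.npy",D); cv2.imwrite(f"pics/{n}3.png",I)
    a=I[px[1]-20:px[1]+20,px[0]-25:px[0]+25]; A.append(cv2.normalize(cv2.resize(a,None,fx=7,fy=7,interpolation=cv2.INTER_CUBIC),None,0,255,cv2.NORM_MINMAX))
    q=cloud(n,D).reshape(-1,3); k=q[(q[:,2]>61.5)&(q[:,2]<75)&(np.hypot(q[:,0]-591,q[:,1]+120)<45)]; mr=cv2.minAreaRect(k[:,:2].astype(np.float32)); print(n,len(k),mr,np.median(k,0),"z vs x",[round(float(np.median(k[abs(k[:,0]-x)<8,2])),1) for x in(567,579,591,603,615)])
cv2.imwrite("pics/nut3.png",np.vstack(A))
E
```

```text
[473.71903826  91.13313124 139.13398768] [ 1.79961845e+02  1.77292966e-01 -4.42128636e+00]
top 101 ((589.8410034179688, -119.08586120605469), (11.397082328796387, 63.424163818359375), 87.21062469482422) [ 585.78091881 -119.50792474   64.1515633 ] z vs x [64.5, 63.6, 64.0, 65.1, 64.9]
scene 117 ((593.351318359375, -113.06072998046875), (27.909259796142578, 64.64002990722656), 85.54447174072266) [ 593.10994974 -119.27904701   66.21868064] z vs x [66.3, 66.5, 66.3, 66.4, 66.2]
```

View pics/nut3.png

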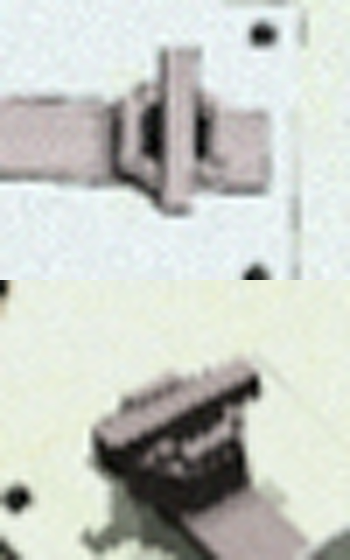

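Both views show the key lying level in the slots, with its top at about 65, which is 7 mm proud of the crown. Now for the pieces; I will recheck their positions.

```bash
cat > pcs.py <<'E'
from h import *
def pieces(tag,zlo=8,save=None):
    for n in("top","scene"):
        D=np.load(f"{n}{tag}.npy"); P=cloud(n,D)
        I=cv2.imread(f"pics/{n}{tag}.png").astype(int)
        q=P; m=(q[...,2]>zlo)&(q[...,2]<45)&(q[...,0]>380)&(q[...,0]<600)&(q[...,1]>170)&(q[...,1]<470)
        k,l,st,ce=cv2.connectedComponentsWithStats(m.astype(np.uint8))
        for i in range(1,k):
            if st[i,4]<25: continue
            p=q[l==i]; z=np.percentile(p[:,2],90); t=p[p[:,2]>z-6]; (cx,cy),r=cv2.minEnclosingCircle(t[:,:2].astype(np.float32)); c=I[l==i].mean(0)
            print(n,"px",ce[i].round(),"n",st[i,4],"top",round(z,1),"c",round(cx,1),round(cy,1),"r",round(r,1),"bgr",c.round())
E
python3 -c "
from pcs import *
pieces(3)"
```

```text
top px [176. 246.] n 96 top 30.3 c 525.7 304.4 r 13.5 bgr [106. 107. 103.]
top px [145. 247.] n 85 top 18.0 c 526.6 394.3 r 14.0 bgr [115. 116. 112.]
top px [146. 277.] n 81 top 27.9 c 442.0 388.2 r 8.8 bgr [77. 83. 83.]
top px [203. 279.] n 90 top 30.4 c 434.5 229.3 r 13.8 bgr [115. 116. 112.]
scene px [384. 240.] n 161 top 31.0 c 437.4 228.8 r 14.2 bgr [144. 148. 146.]
scene px [384. 283.] n 185 top 31.0 c 528.4 303.8 r 13.5 bgr [147. 155. 153.]
scene px [439. 287.] n 140 top 30.4 c 445.8 388.6 r 8.0 bgr [122. 133. 134.]
scene px [418. 313.] n 166 top 19.1 c 529.2 393.8 r 14.3 bgr [170. 172. 169.]
```

Request:
arm_command:
  motion:
    - {"offset": [-0.0122, -0.0337, 0], "spin": 0}
    - {"offset": [-0.0122, -0.0337, 0], "spin": 0}
    - {"offset": [-0.0122, -0.0337, 0], "spin": 0}
    - {"offset": [-0.0122, -0.0337, 0], "spin": 0}
    - {"offset": [0, 0, 0], "spin": -0.15}
  jaw: 0.055

```text
time_s: 39.83
ee_pos: [437.7, 229.0, 140.0]
ee_rot: [-180.0, 0.0, 4.5]
force: [0.8, -0.7, -0.1]
gripper_width: 54.7
gripper_force: 0.0
```

Request:
arm_command:
  motion:
    - {"offset": [0, 0, 0], "spin": -0.15}
    - {"offset": [0, 0, 0], "spin": -0.15}
    - {"offset": [0, 0, 0], "spin": -0.15}
    - {"offset": [0, 0, 0.03], "spin": 0}
    - {"offset": [0, 0, 0], "spin": 0}

```text
time_s: 40.45
ee_pos: [436.6, 226.4, 108.6]
ee_rot: [-180.0, 0.3, 29.8]
force: [0.1, -0.4, 0.3]
gripper_width: 55.1
gripper_force: 0.0
```

Request:
arm_command:
  motion:
    - {"offset": [0, 0, 0], "spin": 0}
    - {"offset": [0, 0, 0], "spin": 0}

```text
time_s: 40.7
ee_pos: [438.7, 228.4, 111.4]
ee_rot: [180.0, -0.1, 29.9]
force: [0.2, -0.4, -0.1]
gripper_width: 55.2
gripper_force: 0.0
```

Request:
arm_command:
  motion:
    - {"offset": [-0.002, -0.0019, 0.03], "spin": 0}
    - {"offset": [0, 0, 0.03], "spin": 0}
    - {"offset": [0, 0, 0.03], "spin": 0}
    - {"offset": [0, 0, 0.02], "spin": 0}
    - {"offset": [0, 0, 0.01], "spin": 0}

```text
time_s: 41.32
ee_pos: [435.3, 229.0, -9.9]
ee_rot: [-180.0, 0.0, 30.0]
force: [-0.2, 0.0, -0.4]
gripper_width: 54.8
gripper_force: 0.0
```

Request:
arm_command:
  motion:
    - {"offset": [0, 0, 0], "spin": 0}
    - {"offset": [0, 0, 0], "spin": 0}
    - {"offset": [0, 0, 0], "spin": 0}
    - {"offset": [0, 0, 0], "spin": 0}
    - {"offset": [0, 0, 0], "spin": 0}
  jaw: 0.015
  newtons: 15

```text
time_s: 41.95
ee_pos: [435.9, 229.4, -8.8]
ee_rot: [-180.0, -0.1, 30.0]
force: [-0.4, -0.7, 5.9]
gripper_width: 27.8
gripper_force: 15.0
```

Request:
arm_command:
  motion:
    - {"offset": [0, 0, 0], "spin": 0}
    - {"offset": [0, 0, 0], "spin": 0}
    - {"offset": [0, 0, 0], "spin": 0}

```text
time_s: 42.32
ee_pos: [435.9, 229.3, -8.8]
ee_rot: [180.0, -0.1, 30.0]
force: [-1.1, -0.3, 6.4]
gripper_width: 27.1
gripper_force: 15.0
```

Request:
arm_command:
  motion:
    - {"offset": [0, 0, -0.02], "spin": 0}
    - {"offset": [0, 0, -0.04], "spin": 0}
    - {"offset": [0, 0, -0.04], "spin": 0}
    - {"offset": [0, 0, -0.02], "spin": 0}
    - {"offset": [0, 0, 0], "spin": 0}

```text
time_s: 42.95
ee_pos: [436.1, 229.4, 111.7]
ee_rot: [180.0, -0.2, 30.0]
force: [0.0, -0.4, -1.4]
gripper_width: 27.2
gripper_force: 15.0
```

Request:
arm_command:
  motion:
    - {"offset": [0.0067, 0.0326, 0], "spin": 0}
    - {"offset": [0.0067, 0.0326, 0], "spin": 0}
    - {"offset": [0.0067, 0.0326, 0], "spin": 0}
    - {"offset": [0.0067, 0.0326, 0], "spin": 0}
    - {"offset": [0.0067, 0.0326, 0], "spin": 0}

```text
time_s: 43.58
ee_pos: [545.2, 103.4, 108.5]
ee_rot: [-179.9, 0.2, 30.0]
force: [-0.4, -0.1, -1.0]
gripper_width: 27.6
gripper_force: 15.0
```

Request:
arm_command:
  motion:
    - {"offset": [0.0067, 0.0326, 0], "spin": 0}
    - {"offset": [0.0067, 0.0326, 0], "spin": 0}
    - {"offset": [0.0067, 0.0326, 0], "spin": 0}
    - {"offset": [0, 0, 0], "spin": 0}
    - {"offset": [0, 0, 0], "spin": 0}

```text
time_s: 44.2
ee_pos: [610.6, 30.0, 108.9]
ee_rot: [-179.9, 0.2, 29.9]
force: [0.3, 0.3, -0.6]
gripper_width: 27.5
gripper_force: 15.0
```

Request:
arm_command:
  motion:
    - {"offset": [0, 0, 0.03], "spin": 0}
    - {"offset": [0, 0, 0.02], "spin": 0}
    - {"offset": [0, 0, 0.02], "spin": 0}
    - {"offset": [0, 0, 0], "spin": 0}
    - {"offset": [0, 0, 0], "spin": 0}

```text
time_s: 44.82
ee_pos: [612.0, 30.4, 41.1]
ee_rot: [180.0, -0.0, 30.0]
force: [-0.2, -0.4, -1.4]
gripper_width: 27.4
gripper_force: 15.0
```

Request:
arm_command:
  motion:
    - {"offset": [0, 0, 0], "spin": 0}
    - {"offset": [0, 0, 0], "spin": 0}
    - {"offset": [0, 0, 0], "spin": 0}
    - {"offset": [0, 0, 0], "spin": 0}
  jaw: 0.034

```text
time_s: 45.32
ee_pos: [612.0, 29.8, 40.6]
ee_rot: [180.0, -0.0, 30.0]
force: [-0.8, 0.4, 0.5]
gripper_width: 33.8
gripper_force: 0.0
```

Request:
arm_command:
  motion:
    - {"offset": [0, 0, -0.02], "spin": 0}
    - {"offset": [0, 0, -0.03], "spin": 0}
    - {"offset": [0, 0, -0.02], "spin": 0}
    - {"offset": [0, 0, 0], "spin": 0}
    - {"offset": [0, 0, 0], "spin": 0}

```text
time_s: 45.95
ee_pos: [611.2, 29.7, 109.5]
ee_rot: [-180.0, 0.1, 30.0]
force: [0.3, 0.4, -0.0]
gripper_width: 34.0
gripper_force: 0.0
```

```bash
python3 - <<'E'
from pcs import *
for n in("top","scene"):
    I,D=env.grab_frame(n); np.save(f"{n}4.npy",D); cv2.imwrite(f"pics/{n}4.png",I)
pieces(4)
E
```

```text
top px [176. 246.] n 94 top 30.7 c 525.4 304.1 r 13.9 bgr [115. 115. 112.]
top px [145. 247.] n 86 top 19.2 c 526.8 394.1 r 14.3 bgr [120. 120. 116.]
top px [146. 277.] n 77 top 29.2 c 442.2 388.3 r 8.7 bgr [83. 89. 89.]
scene px [384. 283.] n 188 top 31.2 c 528.5 303.4 r 13.9 bgr [154. 158. 157.]
scene px [439. 287.] n 142 top 29.5 c 446.0 388.4 r 8.5 bgr [125. 136. 138.]
scene px [418. 313.] n 167 top 19.7 c 529.3 394.0 r 14.9 bgr [175. 177. 174.]
```

Request:
arm_command:
  motion:
    - {"offset": [0.0071, -0.0311, 0], "spin": 0}
    - {"offset": [0.0071, -0.0311, 0], "spin": 0}
    - {"offset": [0.0071, -0.0311, 0], "spin": 0}
    - {"offset": [0.0071, -0.0311, 0], "spin": 0}
    - {"offset": [0.0071, -0.0311, 0], "spin": 0}

```text
time_s: 46.68
ee_pos: [564.2, 183.0, 109.4]
ee_rot: [-180.0, 0.1, 29.9]
force: [-0.5, 0.9, -0.7]
gripper_width: 33.9
gripper_force: 0.0
```

Request:
arm_command:
  motion:
    - {"offset": [0.0071, -0.0311, 0], "spin": 0}
    - {"offset": [0.0071, -0.0311, 0], "spin": 0}
    - {"offset": [0.0071, -0.0311, 0], "spin": 0}
    - {"offset": [0.0071, -0.0311, 0], "spin": 0}
    - {"offset": [0, 0, 0], "spin": 0}
  jaw: 0.055

```text
time_s: 47.3
ee_pos: [526.5, 305.7, 109.4]
ee_rot: [-180.0, 0.1, 30.1]
force: [0.2, 0.6, 0.2]
gripper_width: 55.2
gripper_force: 0.0
```

Request:
arm_command:
  motion:
    - {"offset": [0, 0, 0.03], "spin": 0}
    - {"offset": [0, 0, 0.03], "spin": 0}
    - {"offset": [0, 0, 0], "spin": 0}
    - {"offset": [0, 0, 0], "spin": 0}

```text
time_s: 47.8
ee_pos: [528.3, 304.0, 51.1]
ee_rot: [180.0, -0.1, 29.9]
force: [0.9, 0.5, 0.6]
gripper_width: 55.1
gripper_force: 0.0
```

Request:
arm_command:
  motion:
    - {"offset": [-0.001, -0.0005, 0.03], "spin": 0}
    - {"offset": [0, 0, 0.02], "spin": 0}
    - {"offset": [0, 0, 0.008], "spin": 0}
    - {"offset": [0, 0, 0], "spin": 0}

```text
time_s: 48.3
ee_pos: [527.0, 304.3, -6.9]
ee_rot: [180.0, -0.1, 29.9]
force: [-0.8, 0.1, -0.4]
gripper_width: 55.0
gripper_force: 0.0
```

Request:
arm_command:
  motion:
    - {"offset": [0, 0, 0], "spin": 0}
    - {"offset": [0, 0, 0], "spin": 0}
    - {"offset": [0, 0, 0], "spin": 0}
    - {"offset": [0, 0, 0], "spin": 0}
    - {"offset": [0, 0, 0], "spin": 0}
  jaw: 0.015

```text
time_s: 48.92
ee_pos: [526.7, 304.3, -7.0]
ee_rot: [-180.0, -0.0, 30.0]
force: [-0.2, 0.3, 3.9]
gripper_width: 27.6
gripper_force: 15.0
```

Request:
arm_command:
  motion:
    - {"offset": [0, 0, 0], "spin": 0}
    - {"offset": [0, 0, 0], "spin": 0}
    - {"offset": [0, 0, -0.02], "spin": 0}
    - {"offset": [0, 0, -0.04], "spin": 0}
    - {"offset": [0, 0, -0.04], "spin": 0}

```text
time_s: 49.55
ee_pos: [525.8, 303.8, 92.5]
ee_rot: [180.0, 0.1, 30.0]
force: [0.9, -0.6, -0.2]
gripper_width: 27.5
gripper_force: 15.0
```

Request:
arm_command:
  motion:
    - {"offset": [0, 0, -0.02], "spin": 0}
    - {"offset": [0, 0, 0], "spin": 0}
    - {"offset": [0, 0, 0], "spin": 0}

```text
time_s: 49.92
ee_pos: [525.5, 303.6, 110.9]
ee_rot: [-180.0, 0.2, 30.0]
force: [-0.0, -0.1, -0.3]
gripper_width: 27.6
gripper_force: 15.0
```

Request:
arm_command:
  motion:
    - {"offset": [-0.0095, 0.0311, 0], "spin": 0}
    - {"offset": [-0.0095, 0.0311, 0], "spin": 0}
    - {"offset": [-0.0095, 0.0311, 0], "spin": 0}
    - {"offset": [-0.0095, 0.0311, 0], "spin": 0}
    - {"offset": [-0.0095, 0.0311, 0], "spin": 0}

```text
time_s: 50.55
ee_pos: [562.0, 144.4, 110.5]
ee_rot: [-179.9, 0.2, 30.0]
force: [0.1, -0.3, -1.1]
gripper_width: 27.4
gripper_force: 15.0
```

Request:
arm_command:
  motion:
    - {"offset": [-0.0095, 0.0311, 0], "spin": 0}
    - {"offset": [-0.0095, 0.0311, 0], "spin": 0}
    - {"offset": [-0.0095, 0.0311, 0], "spin": 0}
    - {"offset": [-0.0095, 0.0311, 0], "spin": 0}
    - {"offset": [0, 0, 0], "spin": 0}

```text
time_s: 51.18
ee_pos: [591.5, 17.0, 110.6]
ee_rot: [-179.9, 0.2, 29.8]
force: [-0.5, 0.2, -0.5]
gripper_width: 27.4
gripper_force: 15.0
```

Request:
arm_command:
  motion:
    - {"offset": [0, 0, 0], "spin": 0}
    - {"offset": [0, 0, 0], "spin": 0}

```text
time_s: 51.42
ee_pos: [591.6, 19.9, 111.9]
ee_rot: [-179.9, 0.0, 30.0]
force: [-0.0, -0.7, -0.8]
gripper_width: 27.3
gripper_force: 15.0
```

Request:
arm_command:
  motion:
    - {"offset": [-0.0025, 0, 0.03], "spin": 0}
    - {"offset": [0, 0, 0.02], "spin": 0}
    - {"offset": [0, 0, 0.019], "spin": 0}
    - {"offset": [0, 0, 0], "spin": 0}
    - {"offset": [0, 0, 0], "spin": 0}

```text
time_s: 52.05
ee_pos: [590.5, 18.2, 44.2]
ee_rot: [180.0, -0.1, 30.0]
force: [0.7, 0.2, -0.1]
gripper_width: 27.4
gripper_force: 15.0
```

Request:
arm_command:
  motion:
    - {"offset": [0, 0, 0], "spin": 0}
    - {"offset": [0, 0, 0], "spin": 0}
    - {"offset": [0, 0, 0], "spin": 0}
    - {"offset": [0, 0, 0], "spin": 0}
  jaw: 0.032

```text
time_s: 52.55
ee_pos: [590.0, 17.6, 43.6]
ee_rot: [180.0, -0.0, 29.9]
force: [0.4, 0.1, -0.1]
gripper_width: 31.9
gripper_force: 0.0
```

Request:
arm_command:
  motion:
    - {"offset": [0, 0, -0.02], "spin": 0}
    - {"offset": [0, 0, -0.03], "spin": 0}
    - {"offset": [0, 0, -0.02], "spin": 0}
    - {"offset": [0, 0, 0], "spin": 0}
    - {"offset": [0, 0, 0], "spin": 0}

```text
time_s: 53.18
ee_pos: [589.2, 17.7, 112.5]
ee_rot: [-179.9, 0.1, 30.0]
force: [1.1, 0.1, -0.4]
gripper_width: 31.9
gripper_force: 0.0
```

Request:
arm_command:
  motion:
    - {"offset": [0.0122, -0.0324, 0], "spin": 0}
    - {"offset": [0.0122, -0.0324, 0], "spin": 0}
    - {"offset": [0.0122, -0.0324, 0], "spin": 0}
    - {"offset": [0.0122, -0.0324, 0], "spin": 0}
    - {"offset": [0.0122, -0.0324, 0], "spin": 0}

```text
time_s: 53.8
ee_pos: [560.8, 189.3, 111.9]
ee_rot: [-180.0, 0.1, 30.0]
force: [1.1, -0.1, -0.2]
gripper_width: 31.9
gripper_force: 0.0
```

Request:
arm_command:
  motion:
    - {"offset": [0.0122, -0.0324, 0], "spin": 0}
    - {"offset": [0.0122, -0.0324, 0], "spin": 0}
    - {"offset": [0.0122, -0.0324, 0], "spin": 0}
    - {"offset": [0.0122, -0.0324, 0], "spin": 0}
    - {"offset": [0.0122, -0.0324, 0], "spin": 0}
  jaw: 0.055

```text
time_s: 54.42
ee_pos: [532.9, 360.0, 111.8]
ee_rot: [180.0, 0.2, 30.0]
force: [0.4, -0.3, -1.4]
gripper_width: 54.7
gripper_force: 0.0
```

Request:
arm_command:
  motion:
    - {"offset": [0.0122, -0.0324, 0], "spin": 0}
    - {"offset": [0, 0, 0.03], "spin": 0}
    - {"offset": [0, 0, 0.03], "spin": 0}
    - {"offset": [0, 0, 0], "spin": 0}
    - {"offset": [0, 0, 0], "spin": 0}

```text
time_s: 55.05
ee_pos: [528.6, 393.6, 53.7]
ee_rot: [-180.0, -0.0, 29.9]
force: [-1.6, 1.6, -0.5]
gripper_width: 55.2
gripper_force: 0.0
```

```bash
python3 - <<'E'
from pcs import *
for n in("top","scene"):
    I,D=env.grab_frame(n); np.save(f"{n}5.npy",D); cv2.imwrite(f"pics/{n}5.png",I)
pieces(5); print(env.state()["ee_pos"])
I=[cv2.imread(f"pics/{n}5.png") for n in("top","scene")]
a=cv2.resize(I[0][190:245,250:305],(400,400),interpolation=cv2.INTER_CUBIC);b=cv2.resize(I[1][165:265,225:325],(400,400),interpolation=cv2.INTER_CUBIC)
cv2.imwrite("pics/jar5.png",np.hstack([cv2.convertScaleAbs(a,alpha=1.5),b]))
E
```

```text
top px [145. 249.] n 40 top 18.2 c 522.6 393.1 r 13.0 bgr [63. 70. 71.]
scene px [438. 290.] n 53 top 20.8 c 452.5 389.0 r 9.2 bgr [ 97. 109. 111.]
scene px [418. 313.] n 168 top 19.4 c 529.9 393.5 r 14.0 bgr [ 95. 106. 109.]
[529.1192078  393.92210861  54.7757256 ]
```

View pics/jar5.png

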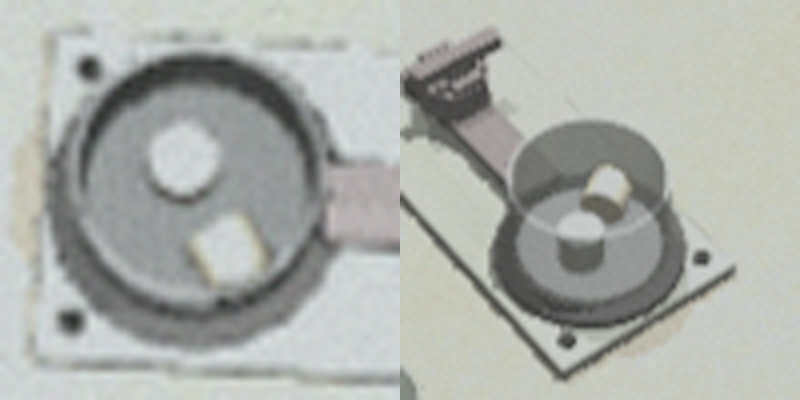

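Both sound cylinders are in the jar, one standing and one lying, both well below the rim. Next is the short piece.

Request:
arm_command:
  motion:
    - {"offset": [-0.001, -0.0005, 0.03], "spin": 0}
    - {"offset": [0, 0, 0.02], "spin": 0}
    - {"offset": [0, 0, 0.015], "spin": 0}
    - {"offset": [0, 0, 0], "spin": 0}

```text
time_s: 55.65
ee_pos: [526.9, 393.2, -11.9]
ee_rot: [180.0, 0.1, 29.9]
force: [0.3, 0.2, 0.1]
gripper_width: 55.1
gripper_force: 0.0
```

Request:
arm_command:
  motion:
    - {"offset": [0, 0, 0], "spin": 0}
    - {"offset": [0, 0, 0], "spin": 0}
    - {"offset": [0, 0, 0], "spin": 0}
    - {"offset": [0, 0, 0], "spin": 0}
    - {"offset": [0, 0, 0], "spin": 0}
  jaw: 0.015

```text
time_s: 56.28
ee_pos: [527.5, 393.7, -10.9]
ee_rot: [-180.0, -0.1, 30.0]
force: [-0.4, -0.1, 4.7]
gripper_width: 27.4
gripper_force: 15.0
```

Request:
arm_command:
  motion:
    - {"offset": [0, 0, 0], "spin": 0}
    - {"offset": [0, 0, 0], "spin": 0}
    - {"offset": [0, 0, -0.02], "spin": 0}
    - {"offset": [0, 0, -0.04], "spin": 0}
    - {"offset": [0, 0, -0.04], "spin": 0}

```text
time_s: 56.9
ee_pos: [526.6, 393.0, 88.4]
ee_rot: [180.0, 0.1, 30.0]
force: [-0.2, 0.1, 0.5]
gripper_width: 27.2
gripper_force: 15.0
```

Request:
arm_command:
  motion:
    - {"offset": [0, 0, -0.03], "spin": 0}
    - {"offset": [0, 0, 0], "spin": 0}
    - {"offset": [0, 0, 0], "spin": 0}

```text
time_s: 57.28
ee_pos: [526.2, 392.8, 116.8]
ee_rot: [180.0, 0.2, 30.0]
force: [-0.5, 1.3, -0.6]
gripper_width: 27.0
gripper_force: 15.0
```

Request:
arm_command:
  motion:
    - {"offset": [-0.0213, 0.0296, 0], "spin": 0}
    - {"offset": [-0.0213, 0.0296, 0], "spin": 0}
    - {"offset": [-0.0213, 0.0296, 0], "spin": 0}
    - {"offset": [-0.0213, 0.0296, 0], "spin": 0}
    - {"offset": [-0.0213, 0.0296, 0], "spin": 0}

```text
time_s: 57.9
ee_pos: [507.3, 210.4, 116.3]
ee_rot: [-180.0, 0.2, 30.0]
force: [0.2, 0.5, -0.2]
gripper_width: 27.2
gripper_force: 15.0
```

Request:
arm_command:
  motion:
    - {"offset": [-0.0213, 0.0296, 0], "spin": 0}
    - {"offset": [-0.0213, 0.0296, 0], "spin": 0}
    - {"offset": [-0.0213, 0.0296, 0], "spin": 0}
    - {"offset": [-0.0213, 0.0296, 0], "spin": 0}
    - {"offset": [-0.0213, 0.0296, 0], "spin": 0}

```text
time_s: 58.52
ee_pos: [488.8, 29.4, 116.6]
ee_rot: [-179.9, 0.2, 30.0]
force: [-0.2, -0.5, -0.6]
gripper_width: 27.5
gripper_force: 15.0
```

Request:
arm_command:
  motion:
    - {"offset": [-0.0213, 0.0296, 0], "spin": 0}
    - {"offset": [-0.0213, 0.0296, 0], "spin": 0}
    - {"offset": [-0.0213, 0.0296, 0], "spin": 0}
    - {"offset": [-0.0213, 0.0296, 0], "spin": 0}
    - {"offset": [-0.0213, 0.0296, 0], "spin": 0}

```text
time_s: 59.15
ee_pos: [470.5, -151.6, 116.5]
ee_rot: [-179.8, 0.1, 30.0]
force: [1.1, 0.2, -1.0]
gripper_width: 27.2
gripper_force: 15.0
```

Request:
arm_command:
  motion:
    - {"offset": [-0.0213, 0.0296, 0], "spin": 0}
    - {"offset": [-0.0213, 0.0296, 0], "spin": 0}
    - {"offset": [-0.0213, 0.0296, 0], "spin": 0}
    - {"offset": [-0.0213, 0.0296, 0], "spin": 0}
    - {"offset": [-0.0213, 0.0296, 0], "spin": 0}

```text
time_s: 59.78
ee_pos: [452.4, -332.6, 116.3]
ee_rot: [-179.8, 0.1, 29.9]
force: [0.7, 0.6, 0.4]
gripper_width: 27.4
gripper_force: 15.0
```

Request:
arm_command:
  motion:
    - {"offset": [0, 0, 0.03], "spin": 0}
    - {"offset": [0, 0, 0.03], "spin": 0}
    - {"offset": [0, 0, 0], "spin": 0}
    - {"offset": [0, 0, 0], "spin": 0}

```text
time_s: 60.28
ee_pos: [453.8, -332.2, 58.4]
ee_rot: [-180.0, 0.0, 30.0]
force: [0.0, 0.1, -0.2]
gripper_width: 27.3
gripper_force: 15.0
```

Request:
arm_command:
  motion:
    - {"offset": [-0.0025, 0.0005, 0.03], "spin": 0}
    - {"offset": [0, 0, 0.02], "spin": 0}
    - {"offset": [0, 0, 0.01], "spin": 0}
    - {"offset": [0, 0, 0], "spin": 0}
    - {"offset": [0, 0, 0], "spin": 0}

```text
time_s: 60.9
ee_pos: [452.5, -334.4, -0.5]
ee_rot: [179.9, -0.1, 30.0]
force: [0.5, 0.8, 0.2]
gripper_width: 27.2
gripper_force: 15.0
```

Request:
arm_command:
  motion:
    - {"offset": [0, 0, 0], "spin": 0}
    - {"offset": [0, 0, 0], "spin": 0}
    - {"offset": [0, 0, 0], "spin": 0}
    - {"offset": [0, 0, 0], "spin": 0}
  jaw: 0.033

```text
time_s: 61.4
ee_pos: [451.7, -333.9, -1.5]
ee_rot: [180.0, -0.0, 30.0]
force: [0.7, 1.3, -0.8]
gripper_width: 33.0
gripper_force: 0.0
```

Request:
arm_command:
  motion:
    - {"offset": [0, 0, -0.02], "spin": 0}
    - {"offset": [0, 0, -0.04], "spin": 0}
    - {"offset": [0, 0, -0.04], "spin": 0}
    - {"offset": [0, 0, -0.02], "spin": 0}
    - {"offset": [0, 0, 0], "spin": 0}

```text
time_s: 62.02
ee_pos: [452.6, -334.5, 119.9]
ee_rot: [179.8, -0.1, 30.0]
force: [0.2, 0.0, 0.0]
gripper_width: 32.9
gripper_force: 0.0
```

```bash
python3 - <<'E'
from pcs import *
for n in("top","scene"):
    I,D=env.grab_frame(n); np.save(f"{n}6.npy",D); cv2.imwrite(f"pics/{n}6.png",I)
pieces(6,6); print(env.state()["ee_pos"])
E
```

```text
top px [146. 277.] n 89 top 28.4 c 444.0 388.9 r 9.5 bgr [77. 83. 83.]
scene px [439. 288.] n 154 top 29.3 c 446.6 388.3 r 8.6 bgr [110. 120. 122.]
[ 451.18015319 -333.48251993  117.54459879]
```

Request:
arm_command:
  motion:
    - {"offset": [0.0178, -0.0314, 0], "spin": 0}
    - {"offset": [0.0178, -0.0314, 0], "spin": 0}
    - {"offset": [0.0178, -0.0314, 0], "spin": 0}
    - {"offset": [0.0178, -0.0314, 0], "spin": 0}
    - {"offset": [0.0178, -0.0314, 0], "spin": 0}

```text
time_s: 62.75
ee_pos: [449.3, -151.9, 116.8]
ee_rot: [-179.9, 0.1, 29.9]
force: [0.4, -0.2, -0.4]
gripper_width: 33.3
gripper_force: 0.0
```

Request:
arm_command:
  motion:
    - {"offset": [0.0178, -0.0314, 0], "spin": 0}
    - {"offset": [0.0178, -0.0314, 0], "spin": 0}
    - {"offset": [0.0178, -0.0314, 0], "spin": 0}
    - {"offset": [0.0178, -0.0314, 0], "spin": 0}
    - {"offset": [0.0178, -0.0314, 0], "spin": 0}

```text
time_s: 63.38
ee_pos: [448.0, 28.2, 117.0]
ee_rot: [-179.9, 0.2, 29.9]
force: [0.0, -0.2, -0.3]
gripper_width: 32.7
gripper_force: 0.0
```

Request:
arm_command:
  motion:
    - {"offset": [0.0178, -0.0314, 0], "spin": 0}
    - {"offset": [0.0178, -0.0314, 0], "spin": 0}
    - {"offset": [0.0178, -0.0314, 0], "spin": 0}
    - {"offset": [0.0178, -0.0314, 0], "spin": 0}
    - {"offset": [0.0178, -0.0314, 0], "spin": 0}

```text
time_s: 64.0
ee_pos: [446.8, 208.3, 116.8]
ee_rot: [-180.0, 0.2, 30.0]
force: [0.5, 0.4, -0.3]
gripper_width: 33.0
gripper_force: 0.0
```

Request:
arm_command:
  motion:
    - {"offset": [0.0178, -0.0314, 0], "spin": 0}
    - {"offset": [0.0178, -0.0314, 0], "spin": 0}
    - {"offset": [0.0178, -0.0314, 0], "spin": 0}
    - {"offset": [0.0178, -0.0314, 0], "spin": 0}
    - {"offset": [0.0178, -0.0314, 0], "spin": 0}
  jaw: 0.06

```text
time_s: 64.62
ee_pos: [445.7, 388.5, 116.5]
ee_rot: [180.0, 0.2, 30.0]
force: [1.1, -1.2, -1.0]
gripper_width: 59.6
gripper_force: 0.0
```

Request:
arm_command:
  motion:
    - {"offset": [0, 0, 0.03], "spin": 0}
    - {"offset": [0, 0, 0.03], "spin": 0}
    - {"offset": [0, 0, 0], "spin": 0}
    - {"offset": [0, 0, 0], "spin": 0}
    - {"offset": [0, 0, 0], "spin": 0}

```text
time_s: 65.25
ee_pos: [447.4, 388.5, 59.6]
ee_rot: [-180.0, -0.1, 29.9]
force: [0.4, -0.1, 0.1]
gripper_width: 60.1
gripper_force: 0.0
```

Request:
arm_command:
  motion:
    - {"offset": [-0.0025, -0.0015, 0.03], "spin": 0}
    - {"offset": [0, 0, 0.025], "spin": 0}
    - {"offset": [0, 0, 0.01], "spin": 0}
    - {"offset": [0, 0, 0.005], "spin": 0}
    - {"offset": [0, 0, 0.002], "spin": 0}

```text
time_s: 65.88
ee_pos: [444.3, 388.5, -12.8]
ee_rot: [-180.0, -0.1, 29.9]
force: [0.7, -0.0, 0.6]
gripper_width: 59.8
gripper_force: 0.0
```

Request:
arm_command:
  motion:
    - {"offset": [0, 0, 0], "spin": 0}
    - {"offset": [0, 0, 0], "spin": 0}
    - {"offset": [0, 0, 0], "spin": 0}

```text
time_s: 66.25
ee_pos: [443.9, 388.2, -13.2]
ee_rot: [-180.0, -0.0, 30.0]
force: [-1.0, -0.2, -0.2]
gripper_width: 60.0
gripper_force: 0.0
```

Request:
arm_command:
  motion:
    - {"offset": [0, 0, 0.001], "spin": 0}
    - {"offset": [0, 0, 0], "spin": 0}
    - {"offset": [0, 0, 0], "spin": 0}
    - {"offset": [0, 0, 0], "spin": 0}
    - {"offset": [0, 0, 0], "spin": 0}
  jaw: 0.01

```text
time_s: 66.88
ee_pos: [444.4, 388.5, -13.7]
ee_rot: [-180.0, -0.1, 30.0]
force: [-0.2, -1.2, 5.0]
gripper_width: 27.1
gripper_force: 16.0
```

Request:
arm_command:
  motion:
    - {"offset": [0, 0, 0], "spin": 0}
    - {"offset": [0, 0, 0], "spin": 0}
    - {"offset": [0, 0, 0], "spin": 0}

```text
time_s: 67.25
ee_pos: [444.4, 388.5, -13.7]
ee_rot: [-180.0, -0.1, 30.0]
force: [0.7, -0.7, 6.2]
gripper_width: 27.1
gripper_force: 16.0
```

Request:
arm_command:
  motion:
    - {"offset": [0, 0, -0.01], "spin": 0}
    - {"offset": [0, 0, -0.03], "spin": 0}
    - {"offset": [0, 0, -0.04], "spin": 0}
    - {"offset": [0, 0, -0.04], "spin": 0}
    - {"offset": [0, 0, 0], "spin": 0}

```text
time_s: 67.88
ee_pos: [445.4, 389.5, 109.1]
ee_rot: [-179.9, -0.4, 30.0]
force: [-0.2, 0.0, -0.1]
gripper_width: 27.3
gripper_force: 15.0
```

Request:
arm_command:
  motion:
    - {"offset": [-0.0191, 0.0315, 0], "spin": 0}
    - {"offset": [-0.0191, 0.0315, 0], "spin": 0}
    - {"offset": [-0.0191, 0.0315, 0], "spin": 0}
    - {"offset": [-0.0191, 0.0315, 0], "spin": 0}
    - {"offset": [-0.0191, 0.0315, 0], "spin": 0}

```text
time_s: 68.5
ee_pos: [438.3, 202.3, 104.2]
ee_rot: [-180.0, 0.2, 30.0]
force: [0.2, -0.9, -0.6]
gripper_width: 26.8
gripper_force: 15.0
```

Request:
arm_command:
  motion:
    - {"offset": [-0.0191, 0.0315, 0], "spin": 0}
    - {"offset": [-0.0191, 0.0315, 0], "spin": 0}
    - {"offset": [-0.0191, 0.0315, 0], "spin": 0}
    - {"offset": [-0.0191, 0.0315, 0], "spin": 0}
    - {"offset": [-0.0191, 0.0315, 0], "spin": 0}

```text
time_s: 69.12
ee_pos: [434.2, 18.6, 104.4]
ee_rot: [-179.9, 0.1, 30.0]
force: [0.1, 0.2, 0.2]
gripper_width: 27.0
gripper_force: 15.0
```

Request:
arm_command:
  motion:
    - {"offset": [-0.0191, 0.0315, 0], "spin": 0}
    - {"offset": [-0.0191, 0.0315, 0], "spin": 0}
    - {"offset": [-0.0191, 0.0315, 0], "spin": 0}
    - {"offset": [-0.0191, 0.0315, 0], "spin": 0}
    - {"offset": [-0.0191, 0.0315, 0], "spin": 0}

```text
time_s: 69.75
ee_pos: [430.2, -165.2, 104.3]
ee_rot: [-179.9, 0.1, 29.9]
force: [-0.2, 0.1, -0.2]
gripper_width: 27.0
gripper_force: 15.0
```

Request:
arm_command:
  motion:
    - {"offset": [-0.0191, 0.0315, 0], "spin": 0}
    - {"offset": [-0.0191, 0.0315, 0], "spin": 0}
    - {"offset": [-0.0191, 0.0315, 0], "spin": 0}
    - {"offset": [-0.0191, 0.0315, 0], "spin": 0}
    - {"offset": [-0.0191, 0.0315, 0], "spin": 0}

```text
time_s: 70.38
ee_pos: [426.3, -349.0, 104.0]
ee_rot: [-179.8, 0.0, 29.9]
force: [1.2, 1.1, -0.8]
gripper_width: 27.4
gripper_force: 15.0
```

Request:
arm_command:
  motion:
    - {"offset": [0, 0, 0.03], "spin": 0}
    - {"offset": [0, 0, 0.03], "spin": 0}
    - {"offset": [0, 0, 0], "spin": 0}
    - {"offset": [0, 0, 0], "spin": 0}

```text
time_s: 70.88
ee_pos: [427.5, -348.6, 45.7]
ee_rot: [180.0, -0.0, 30.0]
force: [0.4, 0.2, -0.2]
gripper_width: 26.7
gripper_force: 15.0
```

Request:
arm_command:
  motion:
    - {"offset": [0.0015, 0, 0.02], "spin": 0}
    - {"offset": [0, 0, 0.02], "spin": 0}
    - {"offset": [0, 0, 0.004], "spin": 0}
    - {"offset": [0, 0, 0], "spin": 0}
    - {"offset": [0, 0, 0], "spin": 0}

```text
time_s: 71.5
ee_pos: [429.3, -348.3, 2.5]
ee_rot: [179.9, -0.0, 30.0]
force: [-0.8, 0.6, -0.5]
gripper_width: 27.1
gripper_force: 15.0
```

Request:
arm_command:
  motion:
    - {"offset": [0, 0, 0], "spin": 0}
    - {"offset": [0, 0, 0], "spin": 0}
    - {"offset": [0, 0, 0], "spin": 0}
    - {"offset": [0, 0, 0], "spin": 0}
  jaw: 0.032

```text
time_s: 72.0
ee_pos: [428.6, -347.8, 1.4]
ee_rot: [-180.0, -0.0, 30.0]
force: [-0.1, 0.3, -0.1]
gripper_width: 31.9
gripper_force: 0.0
```

Request:
arm_command:
  motion:
    - {"offset": [0, 0, -0.02], "spin": 0}
    - {"offset": [0, 0, -0.04], "spin": 0}
    - {"offset": [0, 0, -0.04], "spin": 0}
    - {"offset": [0, 0, -0.02], "spin": 0}
    - {"offset": [0, 0, 0], "spin": 0}

```text
time_s: 72.62
ee_pos: [429.4, -348.5, 122.9]
ee_rot: [179.8, -0.1, 30.0]
force: [-0.0, -0.8, 0.0]
gripper_width: 31.7
gripper_force: 0.0
```

Request:
arm_command:
  motion:
    - {"offset": [0.03, -0.03, 0], "spin": 0}
    - {"offset": [0.03, -0.03, 0], "spin": 0}
    - {"offset": [0.03, -0.03, 0], "spin": 0}
    - {"offset": [0.03, -0.03, 0], "spin": 0}
    - {"offset": [0, 0, 0], "spin": 0}

```text
time_s: 73.25
ee_pos: [472.1, -181.4, 120.0]
ee_rot: [-179.8, 0.1, 30.2]
force: [0.4, -0.5, -1.2]
gripper_width: 32.0
gripper_force: 0.0
```

```bash
python3 - <<'E'
from pcs import *
for n in("top","scene"):
    I,D=env.grab_frame(n); D=np.median([D,env.grab_frame(n)[1],env.grab_frame(n)[1]],0); np.save(f"{n}7.npy",D); cv2.imwrite(f"pics/{n}7.png",I)
    q=cloud(n,D).reshape(-1,3)
    for z0,z1,nm in((8,17,"disc"),(25,42,"knob")):
        k=q[(q[:,2]>z0)&(q[:,2]<z1)&(np.hypot(q[:,0]-601,q[:,1]+308)<65)]; print(n,nm,len(k),cv2.minEnclosingCircle(k[:,:2].astype(np.float32)),np.percentile(k[:,2],[50,90]))
pieces(7,6); print(env.state()["ee_pos"],env.state()["ee_rot"])
I=[cv2.imread(f"pics/{n}7.png") for n in("top","scene")]
cv2.imwrite("pics/v7.png",np.hstack([cv2.convertScaleAbs(cv2.resize(I[0][190:310,250:440],(520,328),interpolation=cv2.INTER_CUBIC),alpha=1.5),cv2.resize(I[1][100:200,195:275],(262,328),interpolation=cv2.INTER_CUBIC)]))
E
```

```text
top disc 525 ((600.8404541015625, -309.63189697265625), 51.61800003051758) [11.25257135 13.23992216]
top knob 48 ((599.477783203125, -308.2675476074219), 10.220015525817871) [32.99016804 34.2329959 ]
scene disc 687 ((601.4849853515625, -309.4380187988281), 52.73213195800781) [13.79145852 15.07839451]
scene knob 51 ((602.1780395507812, -308.95574951171875), 10.636063575744629) [34.44343369 36.54084711]
[ 472.2515308  -184.86620509  121.06554654] [-1.79980605e+02  2.45228548e-02  2.98695978e+01]
```

View pics/v7.png

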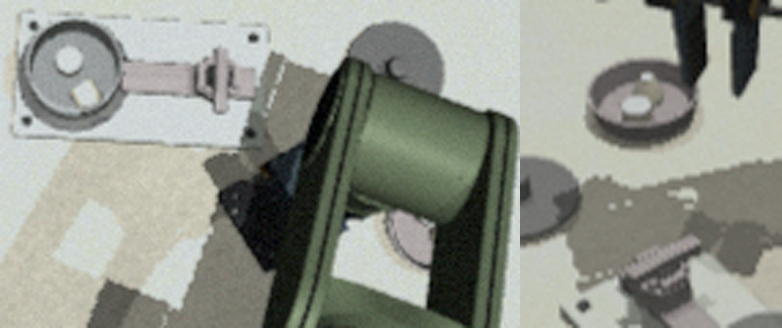

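The dish holds both rejects, right panel around (635,100). The lid is untouched and the mat is clear. Now the lid.

Request:
arm_command:
  motion:
    - {"offset": [0.0082, 0.0286, 0], "spin": 0}
    - {"offset": [0.0082, 0.0286, 0], "spin": 0}
    - {"offset": [0.0082, 0.0286, 0], "spin": 0}
    - {"offset": [0.0082, 0.0286, 0], "spin": 0}
    - {"offset": [0.0082, 0.0286, 0], "spin": 0}
  jaw: 0.05

```text
time_s: 74.18
ee_pos: [579.7, -289.1, 121.1]
ee_rot: [-180.0, 0.0, 29.9]
force: [0.3, -0.8, -0.4]
gripper_width: 49.8
gripper_force: 0.0
```

Request:
arm_command:
  motion:
    - {"offset": [0.0082, 0.0286, 0], "spin": 0}
    - {"offset": [0, 0, 0.03], "spin": 0}
    - {"offset": [0, 0, 0.03], "spin": 0}
    - {"offset": [0, 0, 0], "spin": 0}
    - {"offset": [0, 0, 0], "spin": 0}

```text
time_s: 74.8
ee_pos: [601.4, -308.9, 62.4]
ee_rot: [179.9, -0.1, 29.9]
force: [0.6, 0.3, 0.1]
gripper_width: 50.1
gripper_force: 0.0
```

Request:
arm_command:
  motion:
    - {"offset": [0, 0, 0.03], "spin": 0}
    - {"offset": [0, 0, 0.02], "spin": 0}
    - {"offset": [0, 0, 0.01], "spin": 0}
    - {"offset": [0, 0, 0.004], "spin": 0}
    - {"offset": [0, 0, 0], "spin": 0}

```text
time_s: 75.42
ee_pos: [601.5, -308.4, -1.7]
ee_rot: [179.9, -0.1, 29.9]
force: [-0.4, -0.8, 0.4]
gripper_width: 50.1
gripper_force: 0.0
```

Request:
arm_command:
  motion:
    - {"offset": [0, 0, 0], "spin": 0}
    - {"offset": [0, 0, 0], "spin": 0}
    - {"offset": [0, 0, 0], "spin": 0}
    - {"offset": [0, 0, 0], "spin": 0}
    - {"offset": [0, 0, 0], "spin": 0}
  jaw: 0.01
  newtons: 30

```text
time_s: 76.05
ee_pos: [601.1, -308.1, -2.3]
ee_rot: [180.0, -0.0, 30.0]
force: [-0.3, 0.6, 1.9]
gripper_width: 21.5
gripper_force: 30.0
```

Request:
arm_command:
  motion:
    - {"offset": [0, 0, 0], "spin": 0}
    - {"offset": [0, 0, 0], "spin": 0}
    - {"offset": [0, 0, 0], "spin": 0}

```text
time_s: 76.42
ee_pos: [601.1, -308.1, -2.3]
ee_rot: [180.0, -0.0, 30.0]
force: [-0.0, 0.1, 3.3]
gripper_width: 21.0
gripper_force: 30.0
```

Request:
arm_command:
  motion:
    - {"offset": [0, 0, -0.01], "spin": 0}
    - {"offset": [0, 0, -0.03], "spin": 0}
    - {"offset": [0, 0, -0.04], "spin": 0}
    - {"offset": [0, 0, -0.04], "spin": 0}
    - {"offset": [0, 0, 0], "spin": 0}

```text
time_s: 77.05
ee_pos: [603.0, -309.1, 121.5]
ee_rot: [179.6, -0.2, 30.0]
force: [-0.3, 0.1, -2.0]
gripper_width: 21.1
gripper_force: 30.0
```

Request:
arm_command:
  motion:
    - {"offset": [0.0168, -0.0288, 0], "spin": 0}
    - {"offset": [0.0168, -0.0288, 0], "spin": 0}
    - {"offset": [0.0168, -0.0288, 0], "spin": 0}
    - {"offset": [0.0168, -0.0288, 0], "spin": 0}
    - {"offset": [0.0168, -0.0288, 0], "spin": 0}

```text
time_s: 77.68
ee_pos: [600.6, -139.9, 115.6]
ee_rot: [-179.9, 0.1, 29.9]
force: [0.5, 1.5, -0.5]
gripper_width: 21.1
gripper_force: 30.0
```

Request:
arm_command:
  motion:
    - {"offset": [0.0168, -0.0288, 0], "spin": 0}
    - {"offset": [0.0168, -0.0288, 0], "spin": 0}
    - {"offset": [0.0168, -0.0288, 0], "spin": 0}
    - {"offset": [0.0168, -0.0288, 0], "spin": 0}
    - {"offset": [0.0168, -0.0288, 0], "spin": 0}

```text
time_s: 78.3
ee_pos: [601.4, 26.5, 115.7]
ee_rot: [-179.9, 0.2, 30.0]
force: [0.5, -1.2, -0.8]
gripper_width: 21.0
gripper_force: 30.0
```

Request:
arm_command:
  motion:
    - {"offset": [0, 0, 0.01], "spin": 0}
    - {"offset": [0, 0, 0.01], "spin": 0}
    - {"offset": [0, 0, 0], "spin": 0}
    - {"offset": [0, 0, 0], "spin": 0}
    - {"offset": [0, 0, 0], "spin": 0}

```text
time_s: 78.92
ee_pos: [603.0, 24.8, 97.8]
ee_rot: [180.0, -0.0, 29.9]
force: [0.4, 0.8, -1.7]
gripper_width: 21.3
gripper_force: 30.0
```

```bash
python3 - <<'E'
from h import *
s=env.state();print(s["ee_pos"],s["ee_rot"])
for n in("top","scene"):
    D=np.median([env.grab_frame(n)[1] for _ in range(3)],0); q=cloud(n,D).reshape(-1,3); zb=s["ee_pos"][2]+2.3
    k=q[(abs(q[:,2]-zb-11)<4)&(np.hypot(q[:,0]-602,q[:,1]-25)<60)]; print(n,len(k),cv2.minEnclosingCircle(k[:,:2].astype(np.float32)),np.median(k,0))
    A=np.c_[k[:,:2]-k[:,:2].mean(0),np.ones(len(k))]; print(np.degrees(np.linalg.lstsq(A,k[:,2],rcond=None)[0][:2]))
E
```

```text
[602.98386408  24.83491629  97.76729626] [ 1.79981758e+02 -3.82881837e-02  2.99081837e+01]
top 202 ((583.0621337890625, 17.622390747070312), 46.85133361816406) [ 5.74950842e+02 -2.40604695e-01  1.11540868e+02]
[0.00374306 0.16150758]
scene 890 ((603.369140625, 23.68896484375), 52.55916976928711) [617.28931629  37.48984233 113.34959589]
[-0.30472253 -0.39865869]
```

Request:
arm_command:
  motion:
    - {"offset": [0, 0, 0.01], "spin": 0}
    - {"offset": [0, 0, 0.006], "spin": 0}
    - {"offset": [0, 0, 0.003], "spin": 0}
    - {"offset": [0, 0, 0], "spin": 0}
    - {"offset": [0, 0, 0], "spin": 0}

```text
time_s: 79.85
ee_pos: [602.9, 25.4, 78.6]
ee_rot: [180.0, -0.0, 30.0]
force: [-0.0, 0.1, -1.5]
gripper_width: 20.8
gripper_force: 30.0
```

Request:
arm_command:
  motion:
    - {"offset": [0, 0, 0.001], "spin": 0}
    - {"offset": [0, 0, 0.001], "spin": 0}
    - {"offset": [0, 0, 0.001], "spin": 0}
    - {"offset": [0, 0, 0], "spin": 0}
    - {"offset": [0, 0, 0], "spin": 0}

```text
time_s: 80.47
ee_pos: [602.7, 25.4, 75.5]
ee_rot: [-180.0, -0.0, 30.0]
force: [0.6, -0.5, -0.4]
gripper_width: 21.3
gripper_force: 30.0
```

Request:
arm_command:
  motion:
    - {"offset": [0, 0, 0.001], "spin": 0}
    - {"offset": [0, 0, 0.001], "spin": 0}
    - {"offset": [0, 0, 0], "spin": 0}

```text
time_s: 80.85
ee_pos: [602.7, 25.4, 73.7]
ee_rot: [180.0, -0.0, 30.0]
force: [-1.0, 0.4, 2.0]
gripper_width: 21.4
gripper_force: 30.0
```

Contact comes at exactly the home height. I will press slightly, release, retract and look.

Request:
arm_command:
  motion:
    - {"offset": [0, 0, 0.001], "spin": 0}
    - {"offset": [0, 0, 0], "spin": 0}
    - {"offset": [0, 0, 0], "spin": 0}

```text
time_s: 81.22
ee_pos: [602.7, 25.4, 73.6]
ee_rot: [180.0, -0.0, 30.0]
force: [-2.9, -0.5, 6.3]
gripper_width: 20.9
gripper_force: 30.0
```

Request:
arm_command:
  motion:
    - {"offset": [0, 0, 0], "spin": 0}
    - {"offset": [0, 0, 0], "spin": 0}
    - {"offset": [0, 0, 0], "spin": 0}
    - {"offset": [0, 0, 0], "spin": 0}
    - {"offset": [0, 0, 0], "spin": 0}
  jaw: 0.05

```text
time_s: 81.85
ee_pos: [602.7, 25.4, 72.4]
ee_rot: [-180.0, 0.0, 30.0]
force: [0.2, -0.3, 0.4]
gripper_width: 50.2
gripper_force: 0.0
```

Request:
arm_command:
  motion:
    - {"offset": [0, 0, -0.02], "spin": 0}
    - {"offset": [0, 0, -0.04], "spin": 0}
    - {"offset": [0, 0, -0.04], "spin": 0}
    - {"offset": [-0.04, 0, 0], "spin": 0}
    - {"offset": [-0.04, 0, 0], "spin": 0}

```text
time_s: 82.48
ee_pos: [532.9, -14.9, 172.9]
ee_rot: [180.0, -0.1, 30.0]
force: [0.3, -0.9, 0.2]
gripper_width: 49.9
gripper_force: 0.0
```

Request:
arm_command:
  motion:
    - {"offset": [-0.04, -0.03, 0], "spin": 0}
    - {"offset": [-0.04, -0.03, 0], "spin": 0}
    - {"offset": [0, -0.04, 0], "spin": 0}
    - {"offset": [0, -0.04, 0], "spin": 0}
    - {"offset": [0, 0, 0], "spin": 0}

```text
time_s: 83.1
ee_pos: [392.9, 68.1, 172.7]
ee_rot: [-180.0, -0.0, 30.1]
force: [1.2, 0.4, -0.5]
gripper_width: 50.0
gripper_force: 0.0
```

```bash
python3 - <<'E'
from h import *
s=env.state();print(s["ee_pos"])
V=[]
for n in("top","scene"):
    F=[env.grab_frame(n) for _ in range(4)]; D=np.median([f[1] for f in F],0); q=cloud(n,D).reshape(-1,3)
    k=q[(abs(q[:,2]-88)<5)&(np.hypot(q[:,0]-602,q[:,1]-25)<60)]; c=cv2.minEnclosingCircle(k[:,:2].astype(np.float32)); print(n,len(k),c,np.median(k,0))
    k=k[np.hypot(k[:,0]-c[0][0],k[:,1]-c[0][1])<47]
    A=np.c_[k[:,:2]-k[:,:2].mean(0),np.ones(len(k))]; print("tilt",np.degrees(np.linalg.lstsq(A,k[:,2],rcond=None)[0][:2]))
    k=q[(q[:,2]>61.5)&(q[:,2]<75)&(np.hypot(q[:,0]-591,q[:,1]+120)<38)];print("key",cv2.minAreaRect(k[:,:2].astype(np.float32)),np.median(k[:,2]))
    I=F[0][0]; V.append(cv2.resize(I[120:400,120:440],(400,350),interpolation=cv2.INTER_CUBIC) if n=="scene" else cv2.convertScaleAbs(cv2.resize(I[150:330,240:440],(390,350),interpolation=cv2.INTER_CUBIC),alpha=1.5))
cv2.imwrite("pics/end.png",np.hstack(V))
E
```

```text
[392.88266042  68.05417483 172.66227452]
top 1116 ((601.25, 24.41793441772461), 51.96455383300781) [599.90105269  24.23485188  87.37185188]
tilt [-0.01566318  0.06548876]
key ((585.52197265625, -121.5809097290039), (11.257779121398926, 61.04508972167969), 87.25747680664062) 64.04230813787399
scene 1160 ((603.5733642578125, 23.126407623291016), 52.52676010131836) [609.31069793  29.62521186  89.43830447]
tilt [-0.09665424 -0.02158097]
key ((587.62109375, -121.76298522949219), (12.796134948730469, 63.40550231933594), 87.61702728271484) 66.18398194841495
```

View pics/end.png

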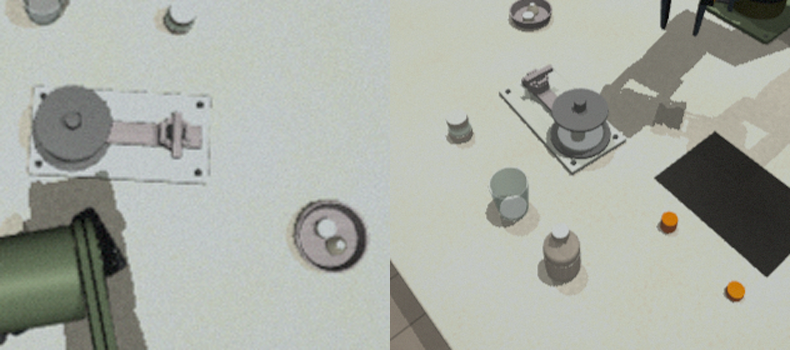

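The lid is level and home, with its top at 88. The key seems to have shifted along the slot, so I will check that before handing in.

```bash
python3 - <<'E'
from h import *
for n in("top","scene"):
    for tag,D in(("before",np.load(f"{n}3.npy")),("now",np.median([env.grab_frame(n)[1] for _ in range(4)],0))):
        q=cloud(n,D).reshape(-1,3); k=q[(q[:,2]>61.5)&(q[:,2]<75)&(abs(q[:,0]-591)<55)&(abs(q[:,1]+120)<22)]
        r=cv2.minAreaRect(k[:,:2].astype(np.float32)); print(n,tag,len(k),np.round(r[0],1),np.round(r[1],1),round(r[2],1),"x",np.round([k[:,0].min(),k[:,0].max()],1),"z(x)",[round(float(np.median(k[abs(k[:,0]-x)<8,2])),1) for x in(563,577,591,605,617)])
E
```

```text
top before 101 [ 589.8 -119.1] [11.4 63.4] 87.2 x [558.1 621.6] z(x) [64.6, 63.7, 64.0, 65.4, 65.1]
top now 109 [ 585.4 -121.6] [11.4 61. ] 87.2 x [554.9 616.1] z(x) [64.5, 64.4, 64.5, 64.5, 64.2]
scene before 117 [ 593.4 -113.1] [27.9 64.6] 85.5 x [560. 625.] z(x) [66.2, 66.3, 66.3, 66.4, 65.6]
scene now 112 [ 588.  -122.2] [13.2 63.1] 86.7 x [556.2 619.8] z(x) [66.3, 66.4, 66.4, 66.5, 66.5]
```

The key is still seated and level but has slid about 4 mm along the slot towards −x. I will grip it lightly and slide it back to centre without lifting.

Request:
arm_command:
  motion:
    - {"offset": [0.0091, 0.0325, 0], "spin": 0}
    - {"offset": [0.0091, 0.0325, 0], "spin": 0}
    - {"offset": [0.0091, 0.0325, 0], "spin": 0}
    - {"offset": [0.0091, 0.0325, 0], "spin": 0}
    - {"offset": [0.0091, 0.0325, 0], "spin": 0}

```text
time_s: 84.52
ee_pos: [515.5, -52.1, 172.4]
ee_rot: [-180.0, -0.0, 30.0]
force: [0.2, 0.4, -0.5]
gripper_width: 50.1
gripper_force: 0.0
```

Request:
arm_command:
  motion:
    - {"offset": [0.0091, 0.0325, 0], "spin": 0}
    - {"offset": [0.0091, 0.0325, 0], "spin": 0}
    - {"offset": [0.0091, 0.0325, 0], "spin": 0}
    - {"offset": [0, 0, 0], "spin": 0.151}
    - {"offset": [0, 0, 0], "spin": 0.151}
  jaw: 0.035

```text
time_s: 85.15
ee_pos: [587.2, -122.5, 171.9]
ee_rot: [-180.0, 0.0, 12.3]
force: [0.1, -0.5, 0.2]
gripper_width: 35.0
gripper_force: 0.0
```

Request:
arm_command:
  motion:
    - {"offset": [0, 0, 0], "spin": 0.151}
    - {"offset": [0, 0, 0], "spin": 0.151}
    - {"offset": [0, 0, 0.04], "spin": 0}
    - {"offset": [0, 0, 0.04], "spin": 0}
    - {"offset": [0, 0, 0], "spin": 0}

```text
time_s: 85.78
ee_pos: [584.6, -121.5, 89.5]
ee_rot: [-179.9, 0.4, -4.6]
force: [-0.7, 0.3, -0.5]
gripper_width: 34.8
gripper_force: 0.0
```

Request:
arm_command:
  motion:
    - {"offset": [0, 0, 0], "spin": 0}
    - {"offset": [0, 0, 0], "spin": 0}
    - {"offset": [0, 0, 0], "spin": 0}

```text
time_s: 86.15
ee_pos: [587.9, -122.3, 93.8]
ee_rot: [180.0, -0.1, -4.7]
force: [-0.2, -0.0, 0.9]
gripper_width: 35.0
gripper_force: 0.0
```

Request:
arm_command:
  motion:
    - {"offset": [-0.001, -0.0015, 0.025], "spin": 0}
    - {"offset": [0, 0, 0.015], "spin": 0}
    - {"offset": [0, 0, 0.008], "spin": 0}
    - {"offset": [0, 0, 0.003], "spin": 0}
    - {"offset": [0, 0, 0], "spin": 0}

```text
time_s: 86.78
ee_pos: [586.6, -120.7, 41.8]
ee_rot: [180.0, -0.1, -4.7]
force: [0.4, 0.4, -0.5]
gripper_width: 35.2
gripper_force: 0.0
```

Request:
arm_command:
  motion:
    - {"offset": [0, 0, 0], "spin": 0}
    - {"offset": [0, 0, 0], "spin": 0}
    - {"offset": [0, 0, 0], "spin": 0}
    - {"offset": [0, 0, 0], "spin": 0}
  jaw: 0.008
  newtons: 6

```text
time_s: 87.28
ee_pos: [586.3, -120.5, 41.6]
ee_rot: [-180.0, -0.0, -4.7]
force: [-1.0, 0.4, 0.7]
gripper_width: 11.9
gripper_force: 6.0
```

Request:
arm_command:
  motion:
    - {"offset": [0.0015, -0.0004, 0], "spin": 0}
    - {"offset": [0.0015, -0.0003, 0], "spin": 0}
    - {"offset": [0.0013, 0, 0], "spin": 0}
    - {"offset": [0, 0, 0], "spin": 0}
    - {"offset": [0, 0, 0], "spin": 0}

```text
time_s: 87.9
ee_pos: [589.8, -120.1, 41.6]
ee_rot: [-180.0, 0.1, -4.7]
force: [-4.3, -0.8, 4.8]
gripper_width: 11.6
gripper_force: 6.0
```

Request:
arm_command:
  motion:
    - {"offset": [0, 0, 0], "spin": 0}
    - {"offset": [0, 0, 0], "spin": 0}
    - {"offset": [0, 0, 0], "spin": 0}
    - {"offset": [0, 0, 0], "spin": 0}
  jaw: 0.03

```text
time_s: 88.4
ee_pos: [590.7, -120.2, 41.3]
ee_rot: [-180.0, -0.0, -4.6]
force: [0.4, -0.1, 0.4]
gripper_width: 30.0
gripper_force: 0.1
```

Request:
arm_command:
  motion:
    - {"offset": [0, 0, -0.02], "spin": 0}
    - {"offset": [0, 0, -0.04], "spin": 0}
    - {"offset": [0, 0, -0.04], "spin": 0}
    - {"offset": [0, 0, -0.03], "spin": 0}
    - {"offset": [0, 0, 0], "spin": 0}

```text
time_s: 89.02
ee_pos: [592.1, -120.6, 173.9]
ee_rot: [180.0, -0.3, -4.7]
force: [0.0, -0.4, -0.9]
gripper_width: 29.7
gripper_force: 0.0
```

Request:
arm_command:
  motion:
    - {"offset": [-0.04, -0.04, 0], "spin": 0}
    - {"offset": [-0.04, -0.04, 0], "spin": 0}
    - {"offset": [-0.04, -0.04, 0], "spin": 0}
    - {"offset": [-0.03, -0.04, 0], "spin": 0}
    - {"offset": [0, 0, 0], "spin": 0}

```text
time_s: 89.65
ee_pos: [451.2, 53.2, 170.2]
ee_rot: [180.0, 0.2, -4.4]
force: [-0.2, -0.3, 0.8]
gripper_width: 30.0
gripper_force: 0.0
```

```bash
python3 - <<'E'
from h import *
print(env.state()["ee_pos"])
for n in("top","scene"):
        D=np.median([env.grab_frame(n)[1] for _ in range(4)],0)
        q=cloud(n,D).reshape(-1,3); k=q[(q[:,2]>61.5)&(q[:,2]<75)&(abs(q[:,0]-591)<55)&(abs(q[:,1]+120)<22)]
        r=cv2.minAreaRect(k[:,:2].astype(np.float32)); print(n,len(k),np.round(r[0],1),np.round(r[1],1),round(r[2],1),"x",np.round([k[:,0].min(),k[:,0].max()],1),"z(x)",[round(float(np.median(k[abs(k[:,0]-x)<8,2])),1) for x in(563,577,591,605,617)])
        k=q[(abs(q[:,2]-88)<5)&(np.hypot(q[:,0]-602,q[:,1]-25)<60)]; print(cv2.minEnclosingCircle(k[:,:2].astype(np.float32)),np.median(k,0))
E
```

```text
[451.15804815  53.2375937  170.15022273]
top 99 [ 588.3 -120.9] [12.  61.7] 84.6 x [557.8 618.9] z(x) [64.0, 64.5, 64.4, 64.0, 63.9]
((601.2555541992188, 24.259302139282227), 51.83256149291992) [601.47531377  25.23177243  87.35226519]
scene 118 [ 591.9 -121.6] [14.  62.1] 83.9 x [560.4 622.9] z(x) [66.3, 66.2, 66.6, 65.9, 66.2]
((603.5722045898438, 23.717687606811523), 52.5003662109375) [609.02503786  29.6335927   89.44199742]
```

Key is centred, level and seated. Handing in.

```bash
python3 -c "
from workcell import env
print(env.job_done())"
```

```text
the job is handed in; nothing more can be done
None
```

The job is handed in, with no verdict shown: the nut is home with the key in its slots, 2 sound cylinders are in the jar, the short and tapered ones are in the dish, and the lid is level and home; late on I slid the key about 4 mm back to centre with the lid already on, because it had shifted.

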